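Load a board pads up and hold the probe lid half open

TASK

The circuit board in its carrier frame lies on the mat component side up: turn it over and seat it fully down in the nest of the open probe fixture with its gold test pads up (either end first), and let go of it. Then take the fixture's lid by its handle bar, bring it forward and down to 45 degrees from shut, and finish while still holding it there, steady, so that I can sight the probes against the pads. The lid falls shut if it is let go, and it must not come down on the board; leave the other things on the bench alone.

Things in the scene. Friction and masses are not known exactly. Their poses are not given: they have to be found in the camera images.
- carrier: circuit board in a grey plastic carrier frame, a flat block 80 (its x) x 54 (its y) x 16 (its z) mm, about 110 g, loose, square-edged enough to stand by itself on a 54 x 16 mm end. Origin: centre of the face with the gold test pads (two rows of seven round pads in a recess). Its z axis points from there out of the component face (chips, white connector, two round capacitors), so z points up at the start and must point down in the nest. Gripped across the 54 mm width.
- carrier_mid (a point): the middle of the carrier block, 8 mm from both faces
- fixture: probe fixture, fixed to the bench: base plate 230 (x) x 200 (y) mm, top 26 mm above the bench; origin at the bench under its centre; its x axis points to the hinge at the back, z up. Two stop posts of 15 mm diameter stand at x = -46, y = +-80 mm to 76 mm height; hinge cheeks at x = 79 to 105, y = +-85 to 95 mm to 92 mm height; a socket strip at x = 4 to 56, y = -97 to -83 mm to 39 mm height.
- nest (a point): centre of the nest floor (70 x 32 mm), 40 mm above the bench, over the fixture's origin. The carrier lies here lengthwise along the fixture's x with 2 mm play all round, its middle 8 mm above this point. End walls (x = +-42 to 50) and four side lugs (x = +-32 to 42, y = +-29 to 37) rise 15 mm, flaring outward from 6 mm up. Between the lugs the sides are open for fingers, 14 mm below the floor.
- lid (a joint): angle of the lid in rad: 0 shut, 1.571 upright, 1.85 leaning back on its stop, where it rests at the start. Turns freely; below about 1.6 it falls shut (about 1 N square to the lid at the handle holds it at 45 degrees = 0.785). The lid is a clear plate in an aluminium frame, about 300 g, 160 mm wide, reaching 150 mm from the hinge, with a black probe block (66 x 40 mm, pin tips 24 mm below the hinge plane) under its middle.
- hinge (a point): middle of the hinge line, which runs along the fixture's y, 82 mm above the bench, 90 mm behind the nest centre
- handle (a point): handle of the lid: a round steel bar 10 mm thick along the fixture's y, free over 96 mm, carried by two legs, its centre 42 mm from the lid's front edge. This point: middle of the bar, 192 mm from the hinge line, in the lid's plane; axes turn with the lid (x points from bar to hinge). At lid angle a it lies 192 cos(a) mm in front of the hinge and 192 sin(a) mm above it.
- tweezers: steel tweezers 131 mm long, lying flat; leave alone
- brush: black antistatic brush 126 mm long, lying; leave alone
- jar: white jar of swabs, 45 mm wide, 78 mm high; leave alone
- hex_key: hex key 88 x 27 mm, lying; leave alone
Mind the look-alikes: they are no part of the job. Several things have the shape of the carrier; the one meant has the colours described above.

How it is judged:
By the outcome, as a careful person would: the job done as asked, in the order asked, and still so for the second after the job is handed in, while the arm keeps its last pose, push and grip.
It also fails if it takes over 72 s, if anything falls off the work surface, if the arm or the gripper's body presses on something with over 40 N, if the wrist force passes 120 N, or if a joint passes its speed limit or range.

ROBOT

A 6-joint arm with a two-finger parallel gripper is mounted at the origin on a cart in front of the work surface, level with it; the furniture and walls round the work are solid. World frame = base frame: x ahead of the robot, y to its left, z up, the work surface at z = 0. Lengths are in m, angles in rad, forces in N, time in s.
With the tool pointing down it reaches from about 0.325 to 0.85 m from the base axis. Payload 15.5 kg.
Tool frame: the origin (TCP) lies between the finger pads; the fingertips stand 14 mm ahead of it and the grasp point (between the pads) lies 5 mm behind it; z points along the fingers, y is the direction in which the jaws open and shut (so a half turn about z gives the same grasp; the last joint's range is limited). The gripper opens to 91 mm and grips with 3 to 60 N. Pads are 32 mm wide; open, the fingers measure 118 mm over their backs; the gripper's body (76 mm by 178 mm) begins 60 mm behind the grasp point.
Start: joints at [-1.438, 0.494, 1.345, -0, 1.302, -0.096], TCP at [0.142, -0.609, 0.228] pointing down, gripper open.
Joint ranges: [-2.91, 2.91], [-0.82, 2.16], [0.22, 2.67], [-1.22, 4.37], [0.12, 2.79], [-3.08, 3.08]. Speed limits (rad/s): [1.89, 1.89, 2.57, 3.01, 3.01, 3.01].

INTERFACE

Orientations are given as a unit quaternion [x, y, z, w].
In Python, from plant import bot gives the robot as it stands.
- The arm moves only by the tool jog_arm, never from a script. Its arguments are lists of equal length, an entry for each row: "linear": the shift along the world's x, y, z in mm, a list of three; "rot": the turn, a rotation vector about the world's x, y, z in rad, a list of three. In form: {"linear": [[x, y, z], ...], "rot": [[rx, ry, rz], ...]}. A call has 1 to 20 rows; each row is the pose to reach, as a shift and turn from the pose commanded when the call began; what a row does not reach only later rows make up. A row lasts 1/8 s, in which the tool goes at most 62.5 mm and 10.7 degrees, less where a joint would pass 70% of its speed; a pose out of reach is approached as far as the arm can. A call with a gripper value outside its range is refused whole. "grip" is the closure, from 0 (fully open) to 1 (shut), set as the call begins (left out, the last holds). The fingers move at their own pace and stop on an object; "force" is the grip in N (left out, the last holds). Time passes only in rows, so rows that repeat a pose let the fingers close. It gives the time, the measured TCP pose, the force and the opening at its end, in the units of the state.
- bot.get_state(): the state, without advancing time (a new reading comes with each control period).
- bot.grab_frame(name): name is "scene" or "top" or "wrist"; returns a dict with "color" (400x640x3 uint8, blue, green, red), "range_z" (400x640 float32, m along the optical axis (not along the pixel's ray), 0 where there is no reading), "K" (3x3 intrinsics, pixels), "k1" (the pictures are not rectified: a ray, as slopes to the right and down, at radius r is drawn at 1 + k1 r^2 times it, then the intrinsics apply), "camera_from_world" (4x4, takes a point from world to camera coordinates). Camera axes: x right, y down, z forward; pixel columns grow to the right and rows downward; lengths in m; the calibration is good to about 2 mm. A picture is of the moment at which its call begins.
- bot.finish_job(): hands the job in, once; it reports no verdict.
Trained networks look in a picture, given as the dict that the camera call returned (one of the last four; its "shot" number tells which), for a name from the list of things; names that differ only in an ending like _2 or _b are one class to them, and where a whole thing is asked for, a point or a joint stands for the part that bears it (a point fixed in the world has none). Each returns a list of dicts, best first, with "p" (0 to 1); they miss things now and then, are a little off and sometimes report something else, mostly with a low value. They report only what shows in the picture. A call takes as long as a camera call. They do not tell look-alikes from the thing itself.
- bot.recognise(picture, query): "xyz" ([x, y, z] in m, in world coordinates, good to about 4 mm: the middle of the surface that is visible of it).
- bot.trace(picture, query): "region" (400x640 bool, what is visible of it).
- bot.tip_of(picture, query): "xyz" ([x, y, z] in m, in world coordinates, good to about 4 mm: a listed point, or the origin of a listed thing).
The state is a dict: "time_s": time; "joint_pos": joint angles; "dq": joint speeds; "joint_efforts": joint torques, N m; "ee_pos": TCP position; "tool_rot": TCP orientation; "force": force on the tool from outside, world axes, zero at the start; "torque": the same for the moment, N m; "grip_width": opening from 0.0 (shut) to 1.0 (fully open).
Only numpy, scipy, OpenCV 4.12 (cv2) and the standard library are available. Lean on these libraries where they do the work, as an engineer would, in place of code of your own. Each camera call takes 0.05 s, during which the arm holds its last target.

## Working session

There is one attempt and no reset: what is moved stays moved. The work goes in short steps, Python scripts to look and compute and a tool call to move; the robot and the scene stay as the last step left them, time stands still between calls to the robot, and variables do not carry over. Pictures are saved under pics/ and viewed, and the job is handed in when it is done.

Besides the shell and the picture viewer there is one more tool, called as name(argument=value, ...), one argument or row to a line, values as JSON. jog_arm: Moves the arm, as the interface text tells. Its arguments: {"type":"object","properties":{"linear":{"type":"array"},"rot":{"type":"array"},"grip":{"type":"number"},"force":{"type":"number"}},"required":["linear","rot"]}

```bash
ls; mkdir -p pics; cat > h.py <<'E'
import numpy as np, cv2
from plant import bot
from scipy.spatial.transform import Rotation as R
def px2w(f,u,v,z=None):
    K=f["K"];k1=f["k1"];d=f["range_z"][int(v),int(u)] if z is None else z
    xd=(u-K[0,2])/K[0,0];yd=(v-K[1,2])/K[1,1];x,y=xd,yd
    for _ in range(20):
        s=1+k1*(x*x+y*y);x,y=xd/s,yd/s
    T=np.linalg.inv(f["camera_from_world"])
    return T[:3,:3]@(np.array([x,y,1])*d)+T[:3,3]
def w2px(f,p):
    T=f["camera_from_world"];c=T[:3,:3]@np.array(p)+T[:3,3];x,y=c[:2]/c[2];s=1+f["k1"]*(x*x+y*y)
    return f["K"][0,0]*x*s+f["K"][0,2],f["K"][1,1]*y*s+f["K"][1,2]
def cloud(f):
    K=f["K"];v,u=np.mgrid[0:400,0:640]
    xd=(u-K[0,2])/K[0,0];yd=(v-K[1,2])/K[1,1];x,y=xd,yd
    for _ in range(20):
        s=1+f["k1"]*(x*x+y*y);x,y=xd/s,yd/s
    d=f["range_z"];P=np.stack([x*d,y*d,d],-1)
    T=np.linalg.inv(f["camera_from_world"]);P=P@T[:3,:3].T+T[:3,3];P[d==0]=np.nan
    return P
E
python3 - <<'E'
from h import *
s=bot.get_state();print(s)
for n in ["scene","top","wrist"]:
    f=bot.grab_frame(n);cv2.imwrite(f"pics/{n}0.png",f["color"])
    for q in ["carrier","fixture","nest","hinge","handle","carrier_mid","jar"]:
        for fn in ("recognise","tip_of"):
            try:
                print(n,q,fn,[(np.round(r["xyz"],3).tolist(),round(r["p"],2)) for r in getattr(bot,fn)(f,q)][:5])
            except Exception as e: print(n,q,fn,str(e)[:80])
print(bot.get_state()["time_s"])
E
```

```text
pics
{'time_s': 0.0, 'joint_pos': array([-1.43753178e+00,  4.94203777e-01,  1.34611545e+00,  8.52686329e-06,
        1.30247312e+00, -9.55313436e-02]), 'dq': array([ 0.00091814,  0.00034986,  0.00157478, -0.00042655, -0.00087847,
        0.00128742]), 'joint_efforts': array([ 1.73682911e-03, -8.78821707e+01, -3.81863737e+01,  7.04498962e-02,
        5.28879859e-02, -8.65133757e-05]), 'ee_pos': array([ 0.1416936 , -0.60837063,  0.22733075]), 'tool_rot': array([ 9.93463639e-01,  1.14147443e-01, -7.20689908e-06, -5.99815579e-04]), 'force': array([-0.48000582,  0.71482207, -0.65661337]), 'torque': array([ 0.04241871,  0.05202876, -0.00957147]), 'grip_width': 0.9988754304752526}
scene carrier recognise [([0.362, -0.47, 0.008], 0.65)]
scene carrier tip_of [([0.363, -0.47, -0.004], 0.96), ([0.47, -0.291, -0.004], 0.66)]
scene fixture recognise [([0.521, 0.1, 0.039], 0.73)]
scene fixture tip_of [([0.495, 0.14, -0.001], 0.57)]
scene nest recognise [([0.522, 0.102, 0.039], 0.8), ([0.47, -0.319, 0.012], 0.57)]
scene nest tip_of [([0.495, 0.138, 0.038], 0.76)]
scene hinge recognise [([0.516, 0.1
[... 1202 characters left out ...]
5, 0.265], 0.82)]
top carrier_mid recognise [([0.468, -0.29, 0.011], 0.87), ([0.339, -0.228, 0.008], 0.62)]
top carrier_mid tip_of [([0.465, -0.288, 0.008], 0.87), ([0.327, -0.231, 0.009], 0.61), ([0.493, -0.143, 0.01], 0.57)]
top jar recognise [([0.7, -0.401, 0.031], 0.73)]
top jar tip_of [([0.7, -0.402, -0.001], 0.72)]
wrist carrier recognise [([0.32, -0.451, 0.009], 0.6)]
wrist carrier tip_of []
wrist fixture recognise []
wrist fixture tip_of []
wrist nest recognise []
wrist nest tip_of []
wrist hinge recognise []
wrist hinge tip_of []
wrist handle recognise []
wrist handle tip_of []
wrist carrier_mid recognise []
wrist carrier_mid tip_of []
wrist jar recognise []
wrist jar tip_of []
2.25
```

View pics/scene0.png

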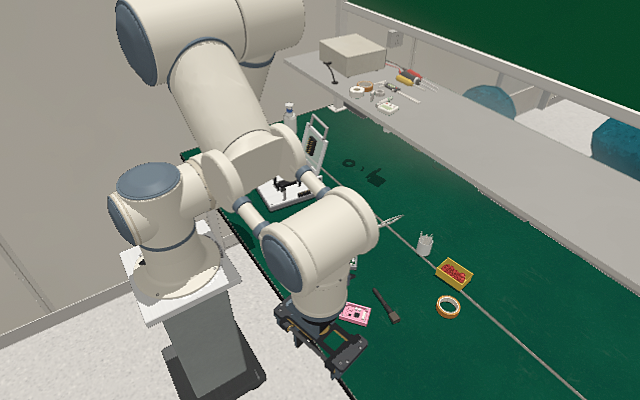

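View pics/top0.png

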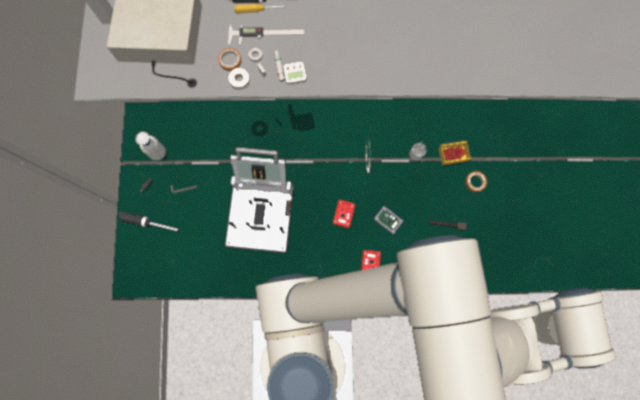

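View pics/wrist0.png

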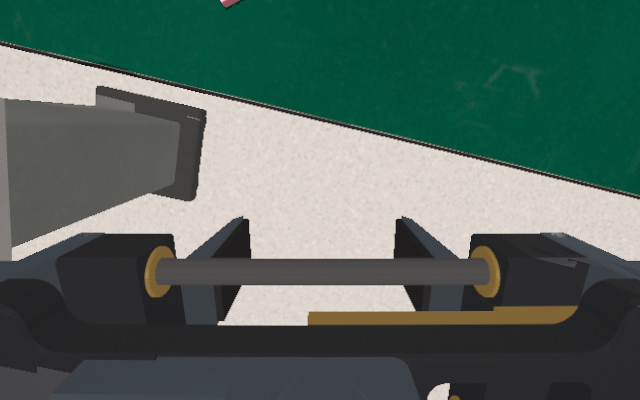

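```bash
python3 - <<'E'
from h import *
f=bot.grab_frame("top");np.savez("top.npz",**{k:f[k] for k in("color","range_z","K","k1","camera_from_world")})
c=f["color"]
a=cv2.resize(c[195:245,360:420],None,fx=8,fy=8,interpolation=cv2.INTER_CUBIC)
b=cv2.resize(c[140:260,215:305],None,fx=5,fy=5,interpolation=cv2.INTER_CUBIC)
b=cv2.resize(b,(300,400))
im=np.hstack([a,b]);cv2.imwrite("pics/crop.png",im)
P=cloud(f)
t=bot.trace(f,"carrier")
for r in t:
    m=r["region"];vs,us=np.where(m);print(r["p"],us.mean(),vs.mean(),m.sum(),np.nanmedian(P[m],0).round(3))
m=np.zeros((400,640),bool);m[195:245,365:415]=1
m&=(P[...,2]>0.008)&(P[...,2]<0.03)
p=P[m];print(len(p))
lab,L=cv2.connectedComponents(m.astype(np.uint8))
for i in range(1,lab):
    q=P[L==i]
    if len(q)>50:
        r=cv2.minAreaRect((q[:,:2]*1000).astype(np.float32));print(len(q),r,np.median(q[:,2]))
# fixture base plate
m=(P[...,2]>0.018)&(P[...,2]<0.032);m[:,:215]=0;m[:,305:]=0;m[:150]=0;m[260:]=0
q=P[m];r=cv2.minAreaRect((q[:,:2]*1000).astype(np.float32));print(len(q),r,np.median(q[:,2]))
print(f["camera_from_world"],f["K"],f["k1"])
E
```

```text
0.63 369.8050541516246 259.72202166064983 277 [ 0.335 -0.226  0.011]
0.61 388.0127226463104 219.58778625954199 393 [ 0.469 -0.293  0.011]
0.58 343.47677261613694 213.24205378973105 409 [ 0.493 -0.144  0.011]
358
299 ((469.51776123046875, -294.5945129394531), (85.997802734375, 61.30900955200195), 47.57672882080078) 0.013891824708815559
2820 ((488.6453857421875, 136.31057739257812), (202.45179748535156, 226.26783752441406), 83.78076171875) 0.027525562777506285
[[-0.01468703 -0.99980299  0.01335152 -0.05374367]
 [-0.98065376  0.0117964  -0.19539457  0.52513749]
 [ 0.19519858 -0.01596299 -0.98063382  1.51341618]
 [ 0.          0.          0.          1.        ]] [[478.19182281   0.         318.48909621]
 [  0.         478.19182281 201.79351333]
 [  0.           0.           1.        ]] -0.08193543270177812
```

View pics/crop.png

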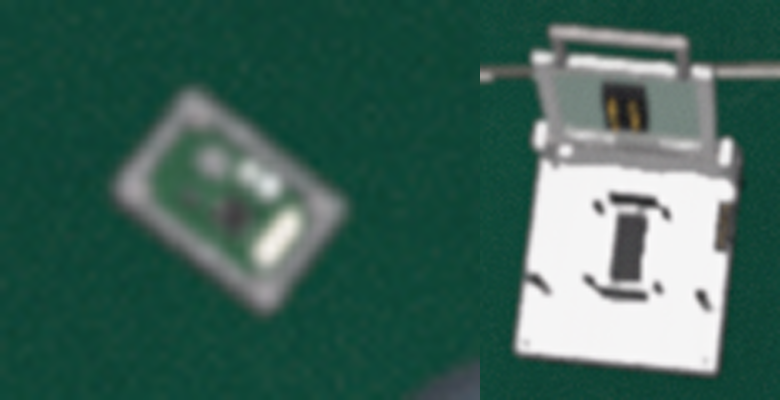

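```bash
python3 - <<'E'
from h import *
s=bot.get_state();f=bot.grab_frame("wrist")
T=np.eye(4);T[:3,:3]=R.from_quat(s["tool_rot"]).as_matrix();T[:3,3]=s["ee_pos"]
C=f["camera_from_world"]@T   # cam from tool
print(np.linalg.inv(C).round(3)); print(f["K"],f["k1"],s["time_s"])
E
```

```text
[[-0.001 -0.967 -0.257  0.072]
 [ 1.    -0.001  0.     0.001]
 [-0.    -0.257  0.967 -0.157]
 [ 0.     0.     0.     1.   ]]
[[288.64582959   0.         321.92887073]
 [  0.         288.64582959 201.09953245]
 [  0.           0.           1.        ]] -0.011537041358783565 2.35
```

jog_arm(
  linear=[
    [41,40,-7],
    [82,80,-14],
    [123,119,-21],
    [163,159,-28],
    [204,199,-36],
    [245,239,-43],
    [286,278,-50],
    [326,318,-57],
    [326,318,-57],
    [326,318,-57],
  ],
  rot=[
    [0,0,0.08],
    [0,0,0.16],
    [0,0,0.24],
    [0,0,0.31],
    [0,0,0.39],
    [0,0,0.47],
    [0,0,0.54],
    [0,0,0.61],
    [0,0,0.61],
    [0,0,0.61],
  ],
)

```text
time_s: 3.65
ee_pos: [0.4677, -0.2908, 0.171]
tool_rot: [0.913, 0.407, -0.0, 0.0]
force: [-0.2, 0.2, -1.2]
grip_width: 0.995
```

```bash
python3 - <<'E'
from h import *
s=bot.get_state();print(s["time_s"],s["joint_pos"].round(3),s["ee_pos"].round(4),s["tool_rot"].round(3),s["force"].round(1))
f=bot.grab_frame("wrist");cv2.imwrite("pics/w1.png",f["color"])
np.savez("w1.npz",**{k:f[k] for k in("color","range_z","K","k1","camera_from_world")})
P=cloud(f);m=(P[...,2]>0.010)&(P[...,2]<0.022)
n,L=cv2.connectedComponents(m.astype(np.uint8))
for i in range(1,n):
    q=P[L==i]
    if len(q)>500:
        r=cv2.minAreaRect((q[:,:2]*1000).astype(np.float32));print(len(q),r,np.median(q[:,2]))
for q in ["carrier_mid","carrier"]: print([(r["xyz"],r["p"]) for r in bot.tip_of(f,q)])
E
```

```text
3.65 [-0.665  0.455  1.6   -0.     1.087  0.067] [ 0.4677 -0.2908  0.171 ] [ 0.913  0.407 -0.     0.   ] [-0.2  0.2 -1.2]
1889 ((494.2875671386719, -143.93283081054688), (55.03205490112305, 80.38330841064453), 74.25656127929688) 0.016087841967468874
1311 ((470.2597351074219, -291.93597412109375), (79.968017578125, 54.03270721435547), 50.85988235473633) 0.01630915539294614
758 ((676.9444580078125, -520.1683959960938), (107.51602172851562, 51.54706954956055), 64.53482055664062) 0.016274287077238242
756 ((328.7232971191406, -221.70777893066406), (41.20008850097656, 79.89008331298828), 82.7370834350586) 0.015771657682541712
505 ((691.5348510742188, -530.4548950195312), (30.260976791381836, 52.87900924682617), 11.952486038208008) 0.018995185706610018
[([0.3263, -0.2306, 0.0074], 0.96), ([0.4707, -0.29, 0.0056], 0.9), ([0.4945, -0.1408, 0.011], 0.71)]
[([0.4971, -0.143, -0.0022], 0.84), ([0.4702, -0.2878, 0.0038], 0.77), ([0.3248, -0.2255, -0.0], 0.6)]
```

View pics/w1.png

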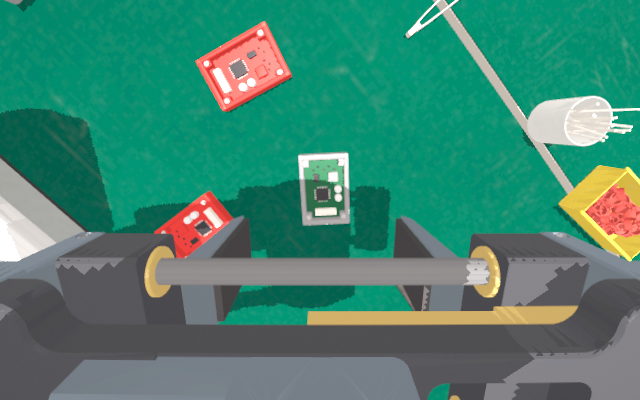

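```bash
cat >> h.py <<'E'
def tool(dirvec,yvec):
    z=np.array(dirvec,float);z/=np.linalg.norm(z);y=np.array(yvec,float);y-=z*(y@z);y/=np.linalg.norm(y)
    return R.from_matrix(np.stack([np.cross(y,z),y,z],1))
def rel(Ra,Rb): return (Rb*Ra.inv()).as_rotvec()
E
python3 - <<'E'
from h import *
y0=np.radians(50.86);t=np.array([np.cos(y0),np.sin(y0),0]);z=np.array([0,0,1.]);jaw=np.cross(t,z)
s=bot.get_state();Ra=R.from_quat(s["tool_rot"])
c,sn=np.cos(np.radians(20)),np.sin(np.radians(20))
Rb=tool(-z*c-t*sn,jaw)
print(rel(Ra,Rb).round(3),Ra.as_matrix()[:,1],jaw,Rb.as_quat())
E
```

```text
[-0.265  0.227  0.05 ] [ 7.42657449e-01 -6.69671430e-01  2.98955476e-04] [ 0.77560592 -0.63121744  0.        ] [ 0.8893903   0.42288439 -0.15682351  0.07456593]
```

jog_arm(
  linear=[
    [2,2,-40],
    [4,4,-80],
    [6.6,4.4,-110],
    [6.6,4.4,-130],
    [6.6,4.4,-145],
    [6.6,4.4,-150.8],
    [6.6,4.4,-150.8],
  ],
  rot=[
    [-0.1,0.085,0.02],
    [-0.2,0.17,0.04],
    [-0.265,0.227,0.05],
    [-0.265,0.227,0.05],
    [-0.265,0.227,0.05],
    [-0.265,0.227,0.05],
    [-0.265,0.227,0.05],
  ],
)

```text
time_s: 4.68
ee_pos: [0.4742, -0.2869, 0.0204]
tool_rot: [0.889, 0.423, -0.157, 0.074]
force: [0.4, -0.1, 0.2]
grip_width: 1.0
```

```bash
python3 - <<'E'
from h import *
s=bot.get_state();print(s["time_s"],s["joint_pos"].round(4),s["ee_pos"].round(4),s["tool_rot"].round(3),s["force"].round(1))
f=bot.grab_frame("wrist");cv2.imwrite("pics/w2.png",f["color"])
E
```

```text
4.675 [-0.4484  0.7355  1.6494 -0.4416  0.8909  0.5376] [ 0.4742 -0.2869  0.0204] [ 0.889  0.423 -0.157  0.074] [ 0.4 -0.1  0.2]
```

View pics/w2.png

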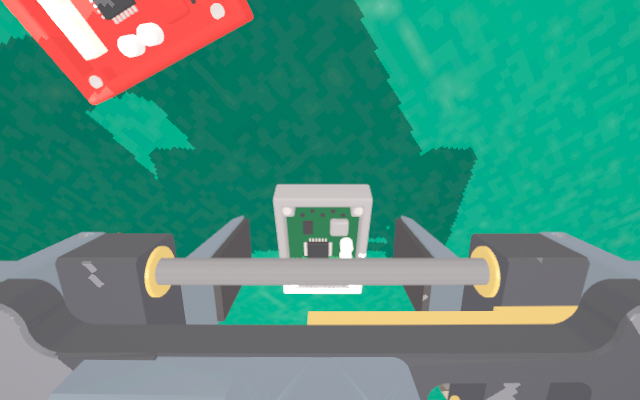

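```bash
cat > fk.py <<'E'
import numpy as np
from scipy.spatial.transform import Rotation as R
from scipy.optimize import least_squares
J=[[-1.43753178,.494203777,1.34611545,0,1.30247312,-.0955313436],[-.665,.455,1.600,0,1.087,.067],[-.4484,.7355,1.6494,-.4416,.8909,.5376]]
P=[[.1416936,-.60837063,.22733],[.4677,-.2908,.171],[.4742,-.2869,.0204]]
Q=[[.99346,.114147,0,0],[.913,.407,0,0],[.889,.423,-.157,.074]]
def rots(j):
    A=R.from_euler('z',j[0]);B=A*R.from_euler('y',j[1]);C=B*R.from_euler('y',j[2])
    D=C*R.from_euler('z',j[3])*R.from_euler('y',j[4])*R.from_euler('z',j[5])*R.from_euler('z',np.pi/2*0)
    return A,B,C,D
def fkp(j,p):
    A,B,C,D=rots(j);r0,h,L2,a,L4,L6=p
    return A.apply([r0,0,h])+B.apply([0,0,L2])+C.apply([a,0,L4])+D.apply([0,0,L6])
E
python3 - <<'E'
from fk import *
for j,q in zip(J,Q):
    D=rots(j)[3]; print((D.inv()*R.from_quat(q)).as_rotvec().round(3))
fun=lambda p:np.concatenate([fkp(j,p)-x for j,x in zip(J,P)])
for guess in ([0,.15,.5,0,.45,.25],[0,-.1,.6,0,.6,.3],[0,.3,.45,0,.45,.3]):
  for free in ([1,2,4,5],[0,1,2,4,5],[1,2,3,4,5]):
    g=np.array(guess,float)
    def f(v):
        p=np.zeros(6);p[free]=v;return fun(p)
    s=least_squares(f,g[free]);print(free,s.x.round(4),np.abs(s.fun).max().round(4))
E
```

```text
[-1.000e-03 -1.000e-03  1.571e+00]
[-0.    -0.     1.571]
[1.000e-03 1.000e-03 1.571e+00]
[1, 2, 4, 5] [0.1568 0.4217 0.4183 0.1714] 0.0616
[0, 1, 2, 4, 5] [0.0691 0.1915 0.349  0.384  0.1616] 0.0614
[1, 2, 3, 4, 5] [0.1119 0.5956 0.1443 0.3939 0.1624] 0.0588
[1, 2, 4, 5] [0.1568 0.4217 0.4183 0.1714] 0.0616
[0, 1, 2, 4, 5] [0.0691 0.1915 0.349  0.384  0.1616] 0.0614
[1, 2, 3, 4, 5] [0.1119 0.5956 0.1443 0.3939 0.1624] 0.0588
[1, 2, 4, 5] [0.1568 0.4217 0.4183 0.1714] 0.0616
[0, 1, 2, 4, 5] [0.0691 0.1915 0.349  0.384  0.1616] 0.0614
[1, 2, 3, 4, 5] [0.1119 0.5956 0.1443 0.3939 0.1624] 0.0588
```

jog_arm(
  linear=[
    [0,0,0],
    [0,0,0],
    [0,0,0],
    [0,0,0],
    [0,0,0],
  ],
  rot=[
    [0,0,0],
    [0,0,0],
    [0,0,0],
    [0,0,0],
    [0,0,0],
  ],
  grip=1,
  force=30,
)

```text
time_s: 5.35
ee_pos: [0.4744, -0.2863, 0.0202]
tool_rot: [0.889, 0.424, -0.157, 0.074]
force: [0.4, 0.5, 1.7]
grip_width: 0.584
```

jog_arm(
  linear=[
    [0,0,30],
    [0,0,70],
    [0,0,100],
    [-1,-2,100],
    [-3,-4,100],
    [-4,-5,100],
    [-5,-7,100],
    [-7,-8,100],
    [-8,-10,100],
    [-9,-11,100],
    [-10,-12,100],
    [-11,-14,100],
    [-12,-14.8,100],
    [-12,-14.8,100],
    [-12,-14.8,100],
  ],
  rot=[
    [0,0,0],
    [0,0,0],
    [0.06,-0.05,0],
    [0.18,-0.146,0],
    [0.3,-0.244,0],
    [0.42,-0.342,0],
    [0.54,-0.439,0],
    [0.66,-0.537,0],
    [0.78,-0.634,0],
    [0.9,-0.732,0],
    [1.02,-0.829,0],
    [1.14,-0.927,0],
    [1.219,-0.991,0],
    [1.219,-0.991,0],
    [1.219,-0.991,0],
  ],
)

```text
time_s: 7.22
ee_pos: [0.4625, -0.301, 0.1202]
tool_rot: [0.74, 0.353, 0.517, -0.246]
force: [0.5, 0.0, 0.1]
grip_width: 0.59
```

```bash
python3 - <<'E'
from h import *
s=bot.get_state();print(s["time_s"],s["joint_pos"].round(4).tolist(),s["ee_pos"].round(4).tolist(),s["tool_rot"].round(4).tolist(),s["force"].round(1),s["grip_width"])
f=bot.grab_frame("scene");cv2.imwrite("pics/s3.png",f["color"][120:370,200:500].repeat(2,0).repeat(2,1))
f=bot.grab_frame("wrist");cv2.imwrite("pics/w3.png",f["color"])
E
```

```text
7.225 [-1.2229, 0.9213, 1.5959, 0.9356, 1.5742, -1.0471] [0.4625, -0.301, 0.1202] [0.7399, 0.3529, 0.5172, -0.2458] [0.5 0.  0.1] 0.589923890268236
```

View pics/s3.png

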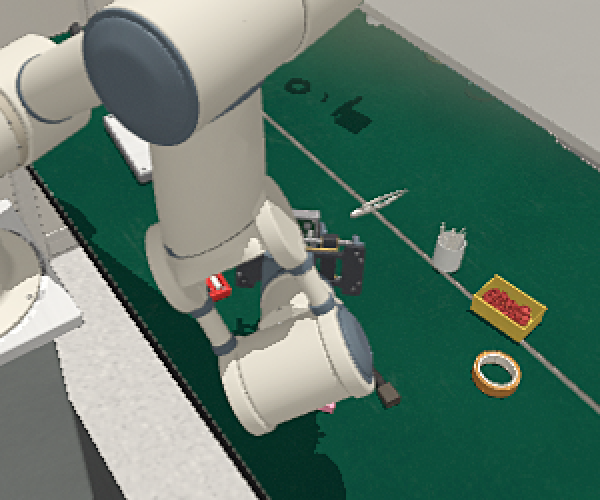

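View pics/w3.png

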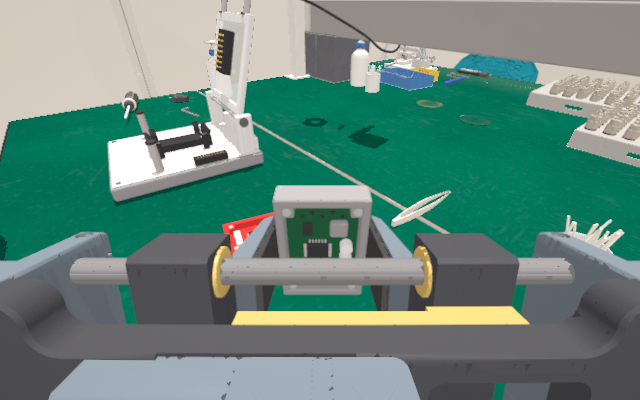

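```bash
cat >> fk.py <<'E'
J.append([-1.2229,.9213,1.5959,.9356,1.5742,-1.0471]);P.append([.4625,-.301,.1202])
def fkp2(j,p):
    A,B,C,D=rots(j);h,L2,a,b,L4,c,L6=p
    E=C*R.from_euler('z',j[3]);F=E*R.from_euler('y',j[4])
    return A.apply([0,0,h])+B.apply([0,0,L2])+C.apply([a,b,L4])+E.apply([0,c,0])+D.apply([0,0,L6])
E
python3 - <<'E'
from fk import *
for free in ([0,1,3,4,5,6],[0,1,2,3,4,5,6],[0,1,3,4,6],[0,1,4,5,6]):
    def f(v):
        p=np.zeros(7);p[free]=v;return np.concatenate([fkp2(j,p)-x for j,x in zip(J,P)])
    s=least_squares(f,np.array([.15,.5,0,.03,.45,.03,.25])[free]);print(free,s.x.round(4),np.abs(s.fun).max().round(4))
    p=np.zeros(7);p[free]=s.x;p[6]=0;print("wrist",fkp2(J[3],p))
E
```

```text
[0, 1, 3, 4, 5, 6] [0.2805 0.4622 0.0565 0.4002 0.0033 0.3409] 0.0171
wrist [ 0.2609362  -0.54811897  0.23687514]
[0, 1, 2, 3, 4, 5, 6] [ 0.2566  0.5968  0.1179  0.0597  0.3844 -0.      0.3386] 0.0002
wrist [ 0.26210996 -0.54781085  0.23673439]
[0, 1, 3, 4, 6] [0.2783 0.464  0.0594 0.3991 0.3405] 0.0173
wrist [ 0.26136316 -0.54641681  0.23510013]
[0, 1, 4, 5, 6] [0.3138 0.44   0.4158 0.0533 0.3523] 0.0294
wrist [ 0.24394322 -0.57987981  0.26772497]
```

jog_arm(
  linear=[
    [0,0,-25],
    [0,0,-50],
    [0,0,-65],
    [0,0,-70],
    [0,0,-72],
    [0,0,-73],
    [0,0,-73],
  ],
  rot=[
    [0,0,0],
    [0,0,0],
    [0,0,0],
    [0,0,0],
    [0,0,0],
    [0,0,0],
    [0,0,0],
  ],
)

```text
time_s: 8.2
ee_pos: [0.4624, -0.3012, 0.0475]
tool_rot: [0.739, 0.352, 0.518, -0.246]
force: [-0.5, 0.4, -1.3]
grip_width: 0.591
```

```bash
cat > ik.py <<'E'
from fk import *
from h import tool
PAR=[.2566,.5968,.1179,.0597,.3844,0,.3386]
LO=np.array([-2.91,-.82,.22,-1.22,.12,-3.08]);HI=np.array([2.91,2.16,2.67,4.37,2.79,3.08])
def ik(p,Rt,j0):
    f=lambda j:np.concatenate([(fkp2(j,PAR)-p)*5,((rots(j)[3]*R.from_euler('z',np.pi/2)).inv()*Rt).as_rotvec()])
    s=least_squares(f,np.clip(j0,LO+1e-3,HI-1e-3),bounds=(LO,HI));return s.x,np.abs(s.fun).max()
def wrist(j):
    q=list(PAR);q[6]=0;return fkp2(j,q)
E
python3 - <<'E'
from ik import *
from h import *
s=bot.get_state();print(s["time_s"],s["ee_pos"].round(4),s["force"].round(1),s["grip_width"])
y0=np.radians(50.86);t=np.array([np.cos(y0),np.sin(y0),0]);z=np.array([0,0,1.]);jaw=np.cross(t,z)
mid=np.array([.4703,-.2919,.04])
for b in (45,50,55,60,65,70):
    b=np.radians(b);u=-z*np.cos(b)-t*np.sin(b)
    tcp=mid-u*.001
    for j0 in ([-.3,.7,1.6,-1,1,.6],[-.3,.7,1.6,2,1,-2]):
        j,e=ik(tcp,tool(u,jaw),np.array(j0));print(np.degrees(b).round(),j.round(2),round(e,4),wrist(j).round(3))
# place
xf=np.radians(-7);fx=np.array([np.cos(xf),np.sin(xf),0])
for tt in (20,30,40,45):
    a=np.radians(tt);u=-z*np.cos(a)+fx*np.sin(a);jw=np.cross(fx,z)
    j,e=ik(np.array([.493,.139,.05])-u*.001,tool(u,jw),np.array([.2,.6,1.6,.2,.7,1.]));print("place",tt,j.round(2),round(e,4),wrist(j).round(3))
E
```

```text
8.2 [ 0.4624 -0.3012  0.0475] [-0.5  0.4 -1.3] 0.5905678733896867
45.0 [-0.26  0.87  1.53 -0.75  1.24  0.86] 0.0 [ 0.622 -0.106  0.28 ]
45.0 [-0.26  0.87  1.53 -0.75  1.24  0.86] 0.0 [ 0.622 -0.106  0.28 ]
50.0 [-0.23  0.91  1.51 -0.8   1.31  0.9 ] 0.0 [ 0.635 -0.09   0.258]
50.0 [-0.23  0.91  1.51 -0.8   1.31  0.9 ] 0.0 [ 0.635 -0.09   0.258]
55.0 [-0.21  0.95  1.48 -0.84  1.38  0.94] 0.0 [ 0.646 -0.076  0.235]
55.0 [-0.21  0.95  1.48 -0.84  1.38  0.94] 0.0 [ 0.646 -0.076  0.235]
60.0 [-0.19  1.    1.45 -0.87  1.45  0.97] 0.0 [ 0.656 -0.064  0.21 ]
60.0 [-0.19  1.    1.45 -0.87  1.45  0.97] 0.0 [ 0.656 -0.064  0.21 ]
65.0 [-0.17  1.04  1.42 -0.91  1.52  0.99] 0.0 [ 0.665 -0.053  0.184]
65.0 [-0.17  1.04  1.42 -0.91  1.52  0.99] 0.0 [ 0.665 -0.053  0.184]
70.0 [-0.15  1.09  1.39 -0.95  1.59  1.02] 0.0 [ 0.672 -0.044  0.156]
70.0 [-0.15  1.09  1.39 -0.95  1.59  1.02] 0.0 [ 0.672 -0.044  0.156]
place 20 [ 0.24  0.56  2.07 -0.59  0.22  2.49] 0.0 [0.378 0.153 0.369]
place 30 [ 0.26  0.56  2.11 -1.17  0.18  3.08] 0.0967 [0.357 0.159 0.365]
place 40 [ 0.28  0.55  2.1  -1.18  0.2   3.08] 0.2504 [0.357 0.163 0.371]
place 45 [ 0.28  0.54  2.1  -1.18  0.21  3.08] 0.3273 [0.356 0.165 0.374]
```

```bash
python3 - <<'E'
from ik import *
z=np.array([0,0,1.])
xf=np.radians(-7);fx=np.array([np.cos(xf),np.sin(xf),0])
for sg in (1,-1):
  for tt in (20,30,40,45,50,55):
    a=np.radians(tt);u=-z*np.cos(a)+sg*fx*np.sin(a);jw=np.cross(sg*fx,z)
    S=set()
    for j4 in (-1,0,1,2,3,4):
     for j6 in (-2,0,2):
      j,e=ik(np.array([.493,.139,.05])-u*.001,tool(u,jw),np.array([.2,.6,1.9,j4,.6,j6]))
      if e<1e-3:S.add((tuple(j.round(2)),tuple(wrist(j).round(2))))
    print("place",sg,tt,S)
E
```

```text
place 1 20 {((np.float64(0.24), np.float64(0.56), np.float64(2.07), np.float64(-0.59), np.float64(0.22), np.float64(2.49)), (np.float64(0.38), np.float64(0.15), np.float64(0.37)))}
place 1 30 {((np.float64(0.29), np.float64(0.61), np.float64(2.2), np.float64(4.08), np.float64(0.25), np.float64(-2.13)), (np.float64(0.32), np.float64(0.16), np.float64(0.34)))}
place 1 40 {((np.float64(0.35), np.float64(0.72), np.float64(2.32), np.float64(3.68), np.float64(0.61), np.float64(-1.65)), (np.float64(0.28), np.float64(0.17), np.float64(0.31)))}
place 1 45 {((np.float64(0.39), np.float64(0.8), np.float64(2.37), np.float64(3.64), np.float64(0.81), np.float64(-1.55)), (np.float64(0.25), np.float64(0.17), np.float64(0.29)))}
place 1 50 {((np.float64(0.42), np.float64(0.91), np.float64(2.42), np.float64(3.62), np.float64(1.03), np.float64(-1.46)), (np.float64(0.23), np.float64(0.17), np.float64(0.27)))}
place 1 55 {((np.float64(0.46), np.float64(1.02), np.float64(2.46), np.float64(3.63), np.float64(1.25), np.float64(-1.38)), (np.float64(0.22), np.float64(0.17), np.float64(0.24)))}
place -1 20 {((n
[... 370 characters left out ...]
4(0.07), np.float64(0.9), np.float64(1.28), np.float64(0.13), np.float64(1.65), np.float64(-1.41)), (np.float64(0.71), np.float64(0.11), np.float64(0.31)))}
place -1 45 {((np.float64(0.07), np.float64(0.95), np.float64(1.22), np.float64(0.14), np.float64(1.75), np.float64(-1.41)), (np.float64(0.73), np.float64(0.11), np.float64(0.29)))}
place -1 50 {((np.float64(0.06), np.float64(1.0), np.float64(1.16), np.float64(0.15), np.float64(1.84), np.float64(-1.41)), (np.float64(0.75), np.float64(0.11), np.float64(0.27)))}
place -1 55 {((np.float64(0.06), np.float64(1.05), np.float64(1.1), np.float64(0.16), np.float64(1.94), np.float64(-1.41)), (np.float64(0.77), np.float64(0.11), np.float64(0.24)))}
```

jog_arm(
  linear=[
    [0,0,-0.8],
    [0,0,-0.8],
  ],
  rot=[
    [0,0,0],
    [0,0,0],
  ],
)

```text
time_s: 8.45
ee_pos: [0.4624, -0.3011, 0.0464]
tool_rot: [0.739, 0.352, 0.518, -0.246]
force: [-0.1, 0.4, -0.2]
grip_width: 0.591
```

```bash
python3 - <<'E'
from h import *
s=bot.get_state();print(s["time_s"],s["ee_pos"].round(4),s["force"].round(1),s["torque"].round(2))
E
```

```text
8.45 [ 0.4624 -0.3011  0.0464] [-0.1  0.4 -0.2] [-0.52  0.38  0.01]
```

jog_arm(
  linear=[
    [0,0,-0.7],
    [0,0,-0.7],
  ],
  rot=[
    [0,0,0],
    [0,0,0],
  ],
)

```text
time_s: 8.7
ee_pos: [0.4624, -0.3012, 0.0461]
tool_rot: [0.739, 0.352, 0.519, -0.246]
force: [-0.9, -0.4, 5.6]
grip_width: 0.588
```

```bash
python3 - <<'E'
from h import *
s=bot.get_state();print(s["time_s"],s["ee_pos"].round(4),s["force"].round(1),s["torque"].round(2))
E
```

```text
8.7 [ 0.4624 -0.3012  0.0461] [-0.9 -0.4  5.6] [ 0.24 -0.08 -0.  ]
```

jog_arm(
  linear=[
    [0,0,0.3],
    [0,0,0.3],
    [0,0,0.3],
    [0,0,0.3],
  ],
  rot=[
    [0,0,0],
    [0,0,0],
    [0,0,0],
    [0,0,0],
  ],
  grip=0,
)

```text
time_s: 9.2
ee_pos: [0.4624, -0.3011, 0.0459]
tool_rot: [0.739, 0.352, 0.518, -0.246]
force: [0.2, 0.4, 0.0]
grip_width: 0.989
```

jog_arm(
  linear=[
    [-6,-7,5],
    [-15,-18,9],
    [-30,-36,17],
    [-50,-60,29],
    [-70,-85,40],
    [-89,-109,51],
    [-89,-109,51],
  ],
  rot=[
    [0,0,0],
    [0,0,0],
    [0,0,0],
    [0,0,0],
    [0,0,0],
    [0,0,0],
    [0,0,0],
  ],
)

```text
time_s: 10.07
ee_pos: [0.3714, -0.4134, 0.0977]
tool_rot: [0.74, 0.352, 0.518, -0.244]
force: [-0.1, -0.6, 0.2]
grip_width: 0.999
```

```bash
python3 - <<'E'
from h import *
s=bot.get_state();print(s["time_s"],s["joint_pos"].round(4).tolist(),s["ee_pos"].round(4).tolist(),s["tool_rot"].round(4).tolist(),s["force"].round(1),s["grip_width"])
f=bot.grab_frame("wrist");cv2.imwrite("pics/w4.png",f["color"])
P=cloud(f);y0=np.radians(50.86);t=np.array([np.cos(y0),np.sin(y0)]);n=np.array([t[1],-t[0]])
c=np.array([.4703,-.2919]);a=(P[...,:2]-c)@t;b=(P[...,:2]-c)@n
m=(abs(a)<.05)&(abs(b)<.05)&(P[...,2]>.02)&(P[...,2]<.1)
q=np.stack([a[m],b[m],P[...,2][m]],1)*1000
print(len(q),np.percentile(q,[0,5,50,95,100],axis=0).round(1))
h=np.histogram(q[:,0],bins=np.arange(-30,31,2));print(h)
E
```

```text
10.075 [-1.4063, 1.0052, 1.3901, 0.7982, 1.7394, -1.03] [0.3714, -0.4134, 0.0977] [0.7403, 0.3521, 0.518, -0.2442] [-0.1 -0.6  0.2] 0.9991885337032219
2397 [[-10.3 -27.1  20. ]
 [ -9.4 -24.3  23.8]
 [ -1.2   0.1  55.2]
 [  2.1  24.4  80.2]
 [  7.4  27.   80.9]]
(array([  0,   0,   0,   0,   0,   0,   0,   0,   0,  13, 549, 208, 131,
       198, 225, 936,  85,  38,  14,   0,   0,   0,   0,   0,   0,   0,
         0,   0,   0,   0]), array([-30, -28, -26, -24, -22, -20, -18, -16, -14, -12, -10,  -8,  -6,
        -4,  -2,   0,   2,   4,   6,   8,  10,  12,  14,  16,  18,  20,
        22,  24,  26,  28,  30]))
```

View pics/w4.png

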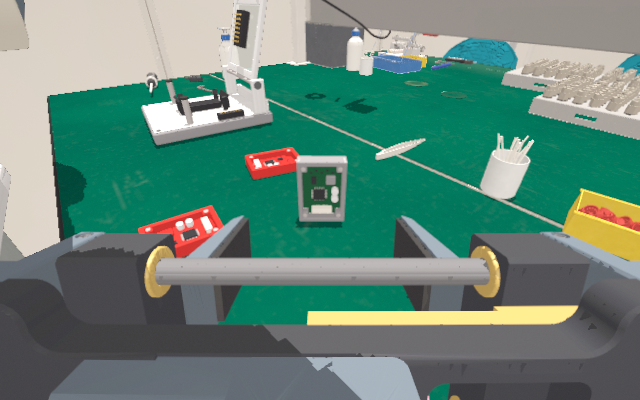

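```bash
python3 - <<'E'
from ik import *
from h import *
s=bot.get_state();Ra=R.from_quat(s["tool_rot"]);p0=np.array([.3714,-.4134,.0977])
y0=np.radians(50.86);t=np.array([np.cos(y0),np.sin(y0),0]);z=np.array([0,0,1.]);jaw=np.cross(t,z)
b=np.radians(50);Rb=tool(-z*np.cos(b)-t*np.sin(b),jaw)
print("relrot",rel(Ra,Rb).round(3),"pre shift",((np.array([.5195,-.2315,.1062])-p0)*1000).round(1))
rv=rel(Ra,Rb)
wp=[(p0,0),(np.array([.40,-.38,.25]),.1),(np.array([.46,-.30,.32]),.5),(np.array([.5195,-.2315,.28]),.9),(np.array([.5195,-.2315,.1062]),1),(np.array([.4712,-.2909,.0419]),1)]
j=s["joint_pos"]
for (pa,fa),(pb,fb) in zip(wp[:-1],wp[1:]):
    for k in np.linspace(0,1,6)[1:]:
        f=fa+(fb-fa)*k; jn,e=ik(pa+(pb-pa)*k,R.from_rotvec(rv*f)*Ra,j);
        if k==1 or abs(jn-j).max()>.5: print(f.__round__(2),jn.round(2),round(e,4),wrist(jn).round(2),abs(jn-j).max().round(2))
        j=jn
E
```

```text
relrot [-1.622  1.323 -0.002] pre shift [148.1 181.9   8.5]
0.1 [-1.32  0.66  1.44  0.77  1.73 -0.79] 0.0 [ 0.22 -0.6   0.43] 0.06
0.5 [-0.79  0.3   1.41  0.17  1.45 -0.14] 0.0 [ 0.42 -0.35  0.65] 0.17
0.9 [-0.2   0.55  1.29 -0.58  1.63  0.55] 0.0 [ 0.65 -0.07  0.55] 0.12
1.0 [-0.13  0.85  1.38 -0.71  1.5   0.83] 0.0 [ 0.68 -0.03  0.32] 0.07
1.0 [-0.23  0.91  1.5  -0.8   1.31  0.9 ] 0.0 [ 0.63 -0.09  0.26] 0.04
```

jog_arm(
  linear=[
    [10,11,50],
    [19,22,100],
    [29,33,152],
    [41,49,170],
    [53,65,185],
    [65,81,200],
    [77,97,212],
    [89,113,222],
    [101,127,220],
    [113,141,215],
    [125,155,208],
    [137,169,196],
    [148,182,182],
    [148.1,182,140],
    [148.1,181.9,95],
    [148.1,181.9,50],
    [148.1,181.9,20],
    [148.1,181.9,8.5],
    [148.1,181.9,8.5],
    [148.1,181.9,8.5],
  ],
  rot=[
    [-0.03,0.025,0],
    [-0.1,0.08,0],
    [-0.18,0.147,0],
    [-0.32,0.261,0],
    [-0.46,0.375,0],
    [-0.6,0.489,0],
    [-0.74,0.604,0],
    [-0.88,0.718,0],
    [-1.02,0.832,0],
    [-1.16,0.946,0],
    [-1.3,1.06,0],
    [-1.44,1.175,0],
    [-1.56,1.272,0],
    [-1.622,1.323,-0.002],
    [-1.622,1.323,-0.002],
    [-1.622,1.323,-0.002],
    [-1.622,1.323,-0.002],
    [-1.622,1.323,-0.002],
    [-1.622,1.323,-0.002],
    [-1.622,1.323,-0.002],
  ],
)

```text
time_s: 12.62
ee_pos: [0.522, -0.2283, 0.1066]
tool_rot: [0.819, 0.388, -0.381, 0.181]
force: [-0.2, 0.2, 0.6]
grip_width: 0.997
```

```bash
python3 - <<'E'
from h import *
s=bot.get_state();print(s["time_s"],s["joint_pos"].round(4).tolist(),s["ee_pos"].round(4).tolist(),s["tool_rot"].round(4).tolist(),s["force"].round(1),s["grip_width"])
y0=np.radians(50.86);t=np.array([np.cos(y0),np.sin(y0),0]);z=np.array([0,0,1.]);jaw=np.cross(t,z)
b=np.radians(50);Rb=tool(-z*np.cos(b)-t*np.sin(b),jaw);print(rel(R.from_quat(s["tool_rot"]),Rb))
f=bot.grab_frame("wrist");cv2.imwrite("pics/w5.png",f["color"])
P=cloud(f);t=t[:2];n=np.array([t[1],-t[0]])
c=np.array([.4703,-.2919]);a=(P[...,:2]-c)@t;b=(P[...,:2]-c)@n
m=(abs(a)<.05)&(abs(b)<.05)&(P[...,2]>.02)&(P[...,2]<.1)
q=np.stack([a[m],b[m],P[...,2][m]],1)*1000
print(len(q),np.percentile(q,[0,5,50,95,100],axis=0).round(1))
k=q[(q[:,2]<74)&(abs(q[:,0])>5)]
if len(k)>50: print(np.polyfit(k[:,1],k[:,0],1),np.median(k[:,0]))
E
```

```text
12.625 [-0.1274, 0.8494, 1.3686, -0.708, 1.5047, 0.8258] [0.522, -0.2283, 0.1066] [0.8194, 0.3884, -0.3808, 0.1809] [-0.2  0.2  0.6] 0.9967345185115722
[-0.00140784  0.00189534  0.00208104]
3886 [[ -8.4 -27.2  20.1]
 [  1.7 -24.5  23.9]
 [  3.5  -0.6  54.8]
 [  7.6  23.9  81. ]
 [  9.1  26.8  81.6]]
[-1.66292071e-03  6.76131070e+00] 6.795736362851129
```

View pics/w5.png

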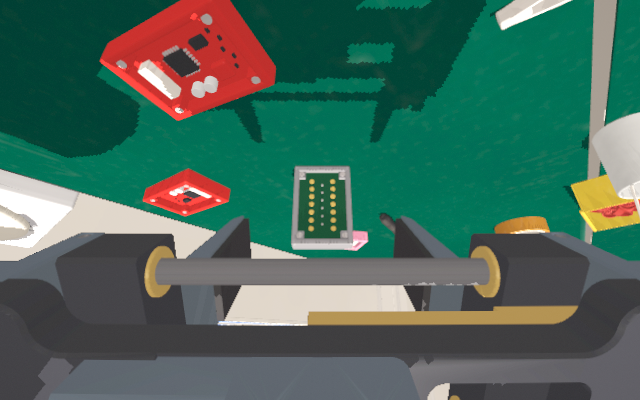

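jog_arm(
  linear=[
    [-20,-25,-26],
    [-38,-47,-48],
    [-46,-57,-59],
    [-50.7,-62.5,-64.4],
    [-50.7,-62.5,-64.4],
    [-50.7,-62.5,-64.4],
  ],
  rot=[
    [0,0,0],
    [0,0,0],
    [0,0,0],
    [0,0,0],
    [0,0,0],
    [0,0,0],
  ],
)

```text
time_s: 13.42
ee_pos: [0.4716, -0.2904, 0.0416]
tool_rot: [0.819, 0.389, -0.381, 0.181]
force: [-0.6, 0.7, -0.3]
grip_width: 1.002
```

jog_arm(
  linear=[
    [0,0,0],
    [0,0,0],
    [0,0,0],
    [0,0,0],
    [0,0,0],
  ],
  rot=[
    [0,0,0],
    [0,0,0],
    [0,0,0],
    [0,0,0],
    [0,0,0],
  ],
  grip=1,
  force=30,
)

```text
time_s: 14.05
ee_pos: [0.4708, -0.2907, 0.041]
tool_rot: [0.819, 0.389, -0.381, 0.18]
force: [-0.1, 0.5, -0.1]
grip_width: 0.59
```

```bash
python3 - <<'E'
from h import *
s=bot.get_state();print(s["time_s"],s["joint_pos"].round(4).tolist(),s["ee_pos"].round(4).tolist(),s["tool_rot"].round(4).tolist(),s["force"].round(1),s["grip_width"])
# fixture pose from scene+top
f=bot.grab_frame("top");P=cloud(f)
cv2.imwrite("pics/t5.png",cv2.resize(f["color"][130:270,200:400],None,fx=4,fy=4))
for n in("nest","hinge","handle","fixture"):print(n,[(np.round(r["xyz"],4),round(r["p"],2)) for r in bot.tip_of(f,n)][:2])
m=(P[...,2]>0.018)&(P[...,2]<0.035);m[:,:215]=0;m[:,305:]=0;m[:150]=0;m[260:]=0
q=P[m];r=cv2.minAreaRect((q[:,:2]*1000).astype(np.float32));print(len(q),r,np.median(q[:,2]))
E
```

```text
14.05 [-0.2343, 0.9071, 1.5047, -0.7927, 1.3105, 0.8999] [0.4708, -0.2907, 0.041] [0.8192, 0.3886, -0.3814, 0.1804] [-0.1  0.5 -0.1] 0.5896175071750189
nest [(array([0.4917, 0.1355, 0.0368]), 0.91)]
hinge []
handle []
fixture [(array([0.4938, 0.1387, 0.0013]), 0.81)]
1090 ((458.99774169921875, 75.6524429321289), (76.79235076904297, 181.83322143554688), 82.29714965820312) 0.028068730356462068
```

View pics/t5.png

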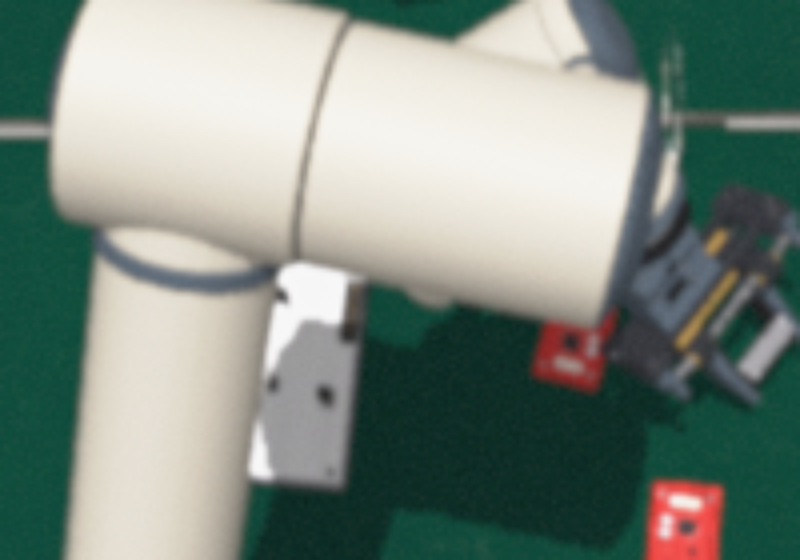

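```bash
cat > plan.py <<'E'
from ik import *
from h import *
y0=np.radians(50.86);t=np.array([np.cos(y0),np.sin(y0),0]);z=np.array([0,0,1.]);jaw=np.cross(t,z)
def run(Ra,j,wp,lim=.35,rvs=True):
    for (pa,ra),(pb,rb) in zip(wp[:-1],wp[1:]):
        d=(rb*ra.inv()).as_rotvec()
        for k in np.linspace(0,1,9)[1:]:
            jn,e=ik(pa+(pb-pa)*k,R.from_rotvec(d*k)*ra,j)
            if k==1 or abs(jn-j).max()>lim or e>1e-3: print(round(k,2),jn.round(2),round(e,4),"w",wrist(jn).round(2),abs(jn-j).max().round(2))
            j=jn
        print("   rel",((pb-wp[0][0])*1000).round(1),rel(Ra,rb).round(3))
    return j
def tl(yaw,tilt):
    d=np.array([np.cos(yaw),np.sin(yaw),0]);a=np.radians(tilt);return tool(-z*np.cos(a)+d*np.sin(a),np.cross(d,z))
E
python3 - <<'E'
from plan import *
s=bot.get_state();Ra=R.from_quat(s["tool_rot"]);p=s["ee_pos"]
p1=np.array([.45,-.28,.30])
p2=np.array([.42,0.0,.30]);p3=np.array([.45,.139,.2]); yf=np.radians(-6.5)
for mid in (40,60):
  print(mid)
  run(Ra,s["joint_pos"],[(p,Ra),(p1,tl(y0+np.pi,50)),(p1,tl(y0,40)),(p1,tl(y0,mid)),(p2,tl(.4,mid)),(p3,tl(yf,mid)),(p3,tl(yf,40))])
E
```

```text
40
0.12 [-0.23  0.85  1.51 -0.78  1.34  1.26] 0.0 w [ 0.63 -0.09  0.29] 0.36
0.25 [-0.23  0.8   1.51 -0.78  1.38  1.62] 0.0 w [ 0.63 -0.09  0.32] 0.36
0.38 [-0.23  0.75  1.51 -0.77  1.42  1.97] 0.0 w [ 0.63 -0.09  0.36] 0.36
0.5 [-0.23  0.7   1.5  -0.76  1.46  2.32] 0.0 w [ 0.62 -0.08  0.39] 0.35
0.62 [-0.23  0.66  1.49 -0.76  1.5   2.68] 0.0 w [ 0.62 -0.08  0.42] 0.35
0.75 [-0.23  0.61  1.47 -0.76  1.55  3.03] 0.0 w [ 0.62 -0.08  0.45] 0.35
0.88 [-0.29  0.55  1.38 -0.67  1.63  3.08] 0.2019 w [ 0.62 -0.12  0.52] 0.09
1.0 [-0.36  0.48  1.31 -0.58  1.67  3.08] 0.456 w [ 0.6  -0.16  0.59] 0.09
   rel [-20.8  10.7 259. ] [-1.52  -1.863 -2.021]
0.12 [-0.4   0.68  1.02 -0.62  2.06  3.08] 0.6891 w [ 0.71 -0.23  0.56] 0.39
0.25 [-0.47  1.16  0.22 -1.22  2.79  3.08] 0.5016 w [ 0.87 -0.38  0.45] 0.8
0.38 [-0.51  1.16  0.22 -1.22  2.79  3.08] 0.459 w [ 0.86 -0.41  0.45] 0.04
0.5 [-0.55  1.16  0.22 -1.22  2.79  3.08] 0.641 w [ 0.84 -0.45  0.45] 0.04
0.62 [-0.59  1.17  0.22 -1.22  2.79  3.08] 0.8183 w [ 0.82 -0.48  0.45] 0.04
0.75 [-0.63  1.16  0.25 -1.22  2.79  3.08] 0.9821 w [ 0.8  -0.51  0.44]
[... 6067 characters left out ...]
0.11] 0.03
   rel [-20.8 429.7 159. ] [ 0.744 -1.831 -0.665]
0.12 [-0.11  2.01  2.67  1.43  2.79  3.08] 0.6318 w [0.16 0.04 0.11] 0.01
0.25 [-0.11  2.01  2.67  1.43  2.79  3.08] 0.6679 w [0.16 0.04 0.11] 0.01
0.38 [-0.11  2.02  2.67  1.42  2.79  3.08] 0.7041 w [0.16 0.04 0.11] 0.01
0.5 [-0.11  2.03  2.67  1.42  2.79  3.08] 0.7402 w [0.15 0.04 0.11] 0.01
0.62 [-0.11  2.04  2.67  1.42  2.79  3.08] 0.7763 w [0.15 0.04 0.1 ] 0.01
0.75 [-0.11  2.04  2.67  1.42  2.79  3.08] 0.8124 w [0.15 0.04 0.1 ] 0.01
0.88 [-0.11  2.05  2.67  1.41  2.79  3.08] 0.8484 w [0.15 0.04 0.1 ] 0.01
1.0 [-0.11  2.06  2.67  1.41  2.79  3.08] 0.8844 w [0.15 0.04 0.1 ] 0.01
   rel [-20.8 429.7 159. ] [ 0.611 -1.505 -0.78 ]
```

```bash
python3 - <<'E'
from plan import *
s=bot.get_state();Ra=R.from_quat(s["tool_rot"]);p=s["ee_pos"]
p1=np.array([.45,-.28,.30])
p2=np.array([.42,0.0,.30]);p3=np.array([.45,.139,.2]); yf=np.radians(-6.5)
for mid in (40,55):
  print(mid)
  run(Ra,s["joint_pos"],[(p,Ra),(p1,Ra),(p1,tl(y0,40)),(p1,tl(y0,mid)),(p2,tl(.4,mid)),(p3,tl(yf,mid)),(p3,tl(yf,40))])
E
```

```text
40
1.0 [-0.23  0.53  1.42 -0.76  1.65  0.58] 0.0 w [ 0.61 -0.08  0.52] 0.05
   rel [-20.8  10.7 259. ] [0. 0. 0.]
1.0 [-1.07  0.39  1.55  0.64  1.52 -0.53] 0.0 w [ 0.31 -0.45  0.56] 0.16
   rel [-20.8  10.7 259. ] [ 1.216e+00 -9.920e-01  1.000e-03]
1.0 [-1.07  0.39  1.55  0.64  1.52 -0.53] 0.0 w [ 0.31 -0.45  0.56] 0.0
   rel [-20.8  10.7 259. ] [ 1.216e+00 -9.920e-01  1.000e-03]
1.0 [-0.62 -0.08  2.17  0.83  0.84  0.04] 0.0 w [ 0.22 -0.08  0.56] 0.15
   rel [-50.8 290.7 259. ] [ 0.948 -1.267 -0.382]
0.62 [0.04 0.06 2.28 0.23 0.12 1.31] 0.012 w [0.23 0.07 0.5 ] 0.69
0.75 [ 0.18  0.12  2.29 -1.2   0.12  2.9 ] 0.0038 w [0.23 0.1  0.48] 1.59
0.88 [ 0.29  0.16  2.25 -1.22  0.22  3.05] 0.0245 w [0.24 0.13 0.48] 0.15
1.0 [ 0.37  0.21  2.21 -1.14  0.31  3.08] 0.0519 w [0.25 0.16 0.47] 0.09
   rel [-20.8 429.7 159. ] [ 0.611 -1.505 -0.78 ]
0.12 [ 0.37  0.21  2.21 -1.14  0.31  3.08] 0.0519 w [0.25 0.16 0.47] 0.0
0.25 [ 0.37  0.21  2.21 -1.14  0.31  3.08] 0.0519 w [0.25 0.16 0.47] 0.0
0.38 [ 0.37  0.21  2.21 -1.14  0.31  3.08] 0.0519 w [0.25 0.16 0.47] 0.0
0.5 [ 0.37  0.21  2.21 -1.14  0.31  3
[... 787 characters left out ...]
8  0.96 -0.63] 0.0 w [ 0.16 -0.11  0.49] 0.11
   rel [-50.8 290.7 259. ] [ 1.105 -1.477 -0.342]
0.38 [-0.41  0.11  2.53  2.14  0.6  -1.05] 0.0 w [ 0.16 -0.01  0.46] 0.41
0.5 [-0.19  0.18  2.55  2.63  0.58 -1.33] 0.0 w [0.16 0.03 0.44] 0.5
0.62 [ 0.03  0.26  2.56  3.08  0.63 -1.55] 0.0 w [0.16 0.06 0.43] 0.44
1.0 [ 0.53  0.44  2.45  3.92  0.77 -1.78] 0.0 w [0.17 0.17 0.39] 0.23
   rel [-20.8 429.7 159. ] [ 0.711 -1.75  -0.696]
0.75 [ 0.43  0.27  2.31  4.37  0.39 -2.37] 0.0049 w [0.22 0.16 0.44] 0.11
0.88 [ 0.4   0.26  2.31  4.37  0.35 -2.39] 0.0207 w [0.22 0.16 0.45] 0.04
1.0 [ 0.38  0.26  2.31  4.37  0.31 -2.41] 0.0372 w [0.22 0.15 0.45] 0.04
   rel [-20.8 429.7 159. ] [ 0.611 -1.505 -0.78 ]
```

```bash
python3 - <<'E'
from plan import *
s=bot.get_state();Ra=R.from_quat(s["tool_rot"]);p=s["ee_pos"]
yf=np.radians(-6.5)
p1=np.array([.48,-.26,.25])
fx=np.array([np.cos(yf),np.sin(yf),0])
N=np.array([.493,.139,.05])
pre=N+[0,0,.06]
for mid,p2,y2 in ((65,np.array([.52,-.05,.2]),.4),(65,np.array([.54,-.05,.2]),.3),(75,np.array([.52,-.05,.2]),.3)):
  print(mid)
  run(Ra,s["joint_pos"],[(p,Ra),(p1,Ra),(p1,tl(y0,mid)),(p2,tl(y2,mid)),(pre-fx*.0+[0,0,.06],tl(yf,mid)),(pre,tl(yf,40)),(N,tl(yf,40))])
E
```

```text
65
1.0 [-0.18  0.62  1.39 -0.74  1.62  0.66] 0.0 w [ 0.64 -0.06  0.47] 0.04
   rel [  9.2  30.7 209. ] [0. 0. 0.]
1.0 [-1.15  0.64  1.64  0.94  1.6  -0.83] 0.0 w [ 0.29 -0.5   0.39] 0.15
   rel [  9.2  30.7 209. ] [ 1.554 -1.268  0.   ]
1.0 [-0.83  0.63  2.38  1.85  1.09 -1.43] 0.0 w [ 0.24 -0.17  0.34] 0.2
   rel [ 49.2 240.7 159. ] [ 1.21  -1.617 -0.311]
0.5 [-0.29  0.87  2.67  2.75  1.48 -1.74] 0.0139 w [0.21 0.   0.33] 0.23
0.62 [-0.07  0.88  2.67  3.01  1.52 -1.63] 0.0186 w [0.2  0.05 0.33] 0.26
1.0 [ 0.51  0.8   2.51  3.73  1.27 -1.47] 0.0 w [0.19 0.17 0.31] 0.23
   rel [ 22.2 429.7 129. ] [ 0.777 -1.912 -0.632]
1.0 [ 0.35  0.53  2.28  3.91  0.42 -1.93] 0.0 w [0.28 0.16 0.37] 0.09
   rel [ 22.2 429.7  69. ] [ 0.611 -1.505 -0.78 ]
1.0 [ 0.35  0.72  2.32  3.66  0.61 -1.65] 0.0 w [0.28 0.16 0.31] 0.03
   rel [ 22.2 429.7   9. ] [ 0.611 -1.505 -0.78 ]
65
1.0 [-0.18  0.62  1.39 -0.74  1.62  0.66] 0.0 w [ 0.64 -0.06  0.47] 0.04
   rel [  9.2  30.7 209. ] [0. 0. 0.]
1.0 [-1.15  0.64  1.64  0.94  1.6  -0.83] 0.0 w [ 0.29 -0.5   0.39] 0.15
   rel [  9.2  30.7 209. ] [ 1.554 -1.268  0.  
[... 954 characters left out ...]
1.68 -1.9 ] 0.0771 w [ 0.21 -0.05  0.3 ] 0.18
0.5 [-0.21  0.97  2.67  2.85  1.68 -1.72] 0.1069 w [0.21 0.01 0.31] 0.37
0.62 [ 0.11  1.05  2.67  3.27  1.81 -1.51] 0.0854 w [0.2  0.08 0.3 ] 0.42
0.75 [ 0.3   1.15  2.67  3.51  1.92 -1.35] 0.0534 w [0.19 0.12 0.28] 0.24
0.88 [ 0.41  1.21  2.67  3.64  1.97 -1.23] 0.0078 w [0.17 0.14 0.26] 0.13
1.0 [ 0.56  1.09  2.57  3.8   1.72 -1.25] 0.0 w [0.17 0.18 0.26] 0.24
   rel [ 22.2 429.7 129. ] [ 0.842 -2.072 -0.56 ]
1.0 [ 0.35  0.53  2.28  3.91  0.42 -1.93] 0.0 w [0.28 0.16 0.37] 0.14
   rel [ 22.2 429.7  69. ] [ 0.611 -1.505 -0.78 ]
1.0 [ 0.35  0.72  2.32  3.66  0.61 -1.65] 0.0 w [0.28 0.16 0.31] 0.03
   rel [ 22.2 429.7   9. ] [ 0.611 -1.505 -0.78 ]
```

```bash
python3 - <<'E'
from plan import *
s=bot.get_state();Ra=R.from_quat(s["tool_rot"]);p=s["ee_pos"]
yf=np.radians(-6.5)
p1=np.array([.50,-.24,.25])
N=np.array([.493,.139,.05])
for mid,p2,y2,hz in ((55,np.array([.57,-.03,.18]),.25,.09),(60,np.array([.56,-.03,.18]),.25,.09),(60,np.array([.56,0,.16]),.1,.09)):
  print(mid)
  run(Ra,s["joint_pos"],[(p,Ra),(p1,Ra),(p1,tl(y0,mid)),(p2,tl(y2,mid)),(N+[.02,0,hz],tl(yf,mid)),(N+[0,0,.06],tl(yf,40)),(N,tl(yf,40))])
E
```

```text
55
1.0 [-0.15  0.65  1.34 -0.72  1.66  0.66] 0.0 w [ 0.66 -0.04  0.47] 0.05
   rel [ 29.2  50.7 209. ] [0. 0. 0.]
1.0 [-1.06  0.55  1.64  0.87  1.48 -0.71] 0.0 w [ 0.32 -0.46  0.44] 0.17
   rel [ 29.2  50.7 209. ] [ 1.418e+00 -1.158e+00  1.000e-03]
1.0 [-0.51  0.52  2.29  2.15  0.74 -1.22] 0.0 w [ 0.3  -0.1   0.37] 0.29
   rel [ 99.2 260.7 139. ] [ 0.997 -1.564 -0.446]
1.0 [ 0.42  0.66  2.38  3.71  0.88 -1.64] 0.0 w [0.24 0.17 0.33] 0.18
   rel [ 42.2 429.7  99. ] [ 0.711 -1.75  -0.696]
1.0 [ 0.35  0.53  2.28  3.91  0.42 -1.93] 0.0 w [0.28 0.16 0.37] 0.06
   rel [ 22.2 429.7  69. ] [ 0.611 -1.505 -0.78 ]
1.0 [ 0.35  0.72  2.32  3.66  0.61 -1.65] 0.0 w [0.28 0.16 0.31] 0.03
   rel [ 22.2 429.7   9. ] [ 0.611 -1.505 -0.78 ]
60
1.0 [-0.15  0.65  1.34 -0.72  1.66  0.66] 0.0 w [ 0.66 -0.04  0.47] 0.05
   rel [ 29.2  50.7 209. ] [0. 0. 0.]
1.0 [-1.08  0.59  1.65  0.92  1.52 -0.77] 0.0 w [ 0.31 -0.47  0.42] 0.17
   rel [ 29.2  50.7 209. ] [ 1.486e+00 -1.213e+00  1.000e-03]
1.0 [-0.56  0.6   2.37  2.25  0.93 -1.42] 0.0 w [ 0.28 -0.1   0.35] 0.29
   rel [ 89.2 260.7 139. ] [ 1.044 -1.637 -0.4
[... 395 characters left out ...]
  1.66  0.66] 0.0 w [ 0.66 -0.04  0.47] 0.05
   rel [ 29.2  50.7 209. ] [0. 0. 0.]
1.0 [-1.08  0.59  1.65  0.92  1.52 -0.77] 0.0 w [ 0.31 -0.47  0.42] 0.17
   rel [ 29.2  50.7 209. ] [ 1.486e+00 -1.213e+00  1.000e-03]
1.0 [-0.33  0.7   2.45  2.71  1.06 -1.58] 0.0 w [ 0.27 -0.03  0.33] 0.34
   rel [ 89.2 290.7 119. ] [ 0.924 -1.722 -0.525]
1.0 [ 0.45  0.77  2.43  3.68  1.1  -1.54] 0.0 w [0.22 0.17 0.31] 0.12
   rel [ 42.2 429.7  99. ] [ 0.744 -1.831 -0.665]
1.0 [ 0.35  0.53  2.28  3.91  0.42 -1.93] 0.0 w [0.28 0.16 0.37] 0.08
   rel [ 22.2 429.7  69. ] [ 0.611 -1.505 -0.78 ]
1.0 [ 0.35  0.72  2.32  3.66  0.61 -1.65] 0.0 w [0.28 0.16 0.31] 0.03
   rel [ 22.2 429.7   9. ] [ 0.611 -1.505 -0.78 ]
```

jog_arm(
  linear=[
    [0,0,25],
    [7,12,75],
    [14,25,125],
    [22,38,175],
    [29,51,209],
    [29,51,209],
    [29,51,209],
    [29,51,209],
    [29,51,209],
    [29,51,209],
    [29,51,209],
    [29,51,209],
    [29,51,209],
    [29,51,209],
    [29,51,209],
    [29,51,209],
  ],
  rot=[
    [0,0,0],
    [0,0,0],
    [0.06,-0.049,0],
    [0.18,-0.147,0],
    [0.3,-0.245,0],
    [0.42,-0.343,0],
    [0.54,-0.441,0],
    [0.66,-0.539,0],
    [0.78,-0.637,0],
    [0.9,-0.735,0],
    [1.02,-0.833,0],
    [1.14,-0.931,0],
    [1.26,-1.029,0],
    [1.38,-1.127,0.001],
    [1.418,-1.158,0.001],
    [1.418,-1.158,0.001],
  ],
)

```text
time_s: 16.3
ee_pos: [0.4995, -0.2398, 0.2494]
tool_rot: [0.802, 0.381, 0.416, -0.198]
force: [0.5, -0.1, -1.7]
grip_width: 0.592
```

```bash
python3 - <<'E'
from plan import *
s=bot.get_state();Ra=R.from_quat(s["tool_rot"]);p=s["ee_pos"];print(s["time_s"],s["joint_pos"].round(3),p.round(4),s["force"].round(1),s["grip_width"])
f=bot.grab_frame("wrist");cv2.imwrite("pics/w6.png",f["color"])
for n in("nest","hinge","handle","fixture"):print(n,[(np.round(r["xyz"],4),round(r["p"],2)) for r in bot.tip_of(f,n)][:2])
yf=np.radians(-6.5);N=np.array([.493,.139,.05])
run(Ra,s["joint_pos"],[(p,Ra),(np.array([.57,-.03,.18]),tl(.25,55)),(N+[.02,0,.09],tl(yf,55))])
E
```

```text
16.3 [-1.058  0.552  1.644  0.87   1.477 -0.709] [ 0.4995 -0.2398  0.2494] [ 0.5 -0.1 -1.7] 0.59171957058981
nest [(array([0.4939, 0.142 , 0.0393]), 0.78), (array([0.5814, 0.129 , 0.0808]), 0.23)]
hinge [(array([0.5857, 0.128 , 0.0829]), 0.87)]
handle [(array([0.6354, 0.1189, 0.2637]), 0.87)]
fixture []
1.0 [-0.51  0.52  2.29  2.15  0.74 -1.22] 0.0 w [ 0.3  -0.1   0.37] 0.29
   rel [ 70.5 209.8 -69.4] [-0.    -0.002 -0.637]
1.0 [ 0.42  0.66  2.38  3.71  0.88 -1.64] 0.0 w [0.24 0.17 0.33] 0.18
   rel [  13.5  378.8 -109.4] [-1.000e-03 -2.000e-03 -1.001e+00]
```

View pics/w6.png

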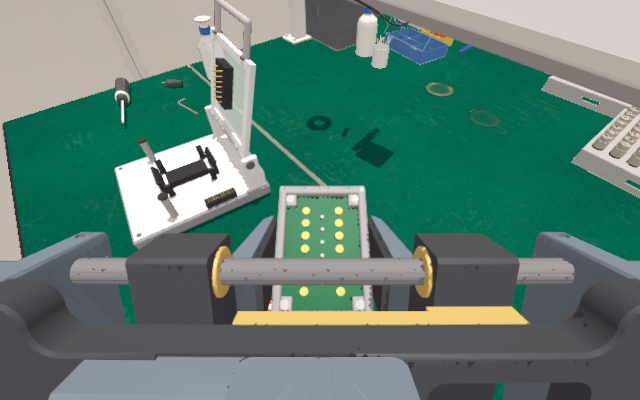

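```bash
python3 - <<'E'
from h import *
f=bot.grab_frame("wrist");np.savez("w6.npz",**{k:f[k] for k in("color","range_z","K","k1","camera_from_world")})
P=cloud(f);col=f["color"]
m=(P[...,2]>0.020)&(P[...,2]<0.032)&(P[...,0]>.3)&(P[...,0]<.7)&(P[...,1]>0)&(P[...,1]<.3)
q=P[m];r=cv2.minAreaRect((q[:,:2]*1000).astype(np.float32));print(len(q),r,np.median(q[:,2]))
# hypothesis: rotate to fixture frame w/ yaw, look at edges
yaw=np.radians(-7);c=np.array([.4935,.140])
ex=np.array([np.cos(yaw),np.sin(yaw)]);ey=np.array([-ex[1],ex[0]])
a=(q[:,:2]-c)@ex*1000;b=(q[:,:2]-c)@ey*1000
print("plate x",np.percentile(a,[0,.5,99.5,100]).round(1),"y",np.percentile(b,[0,.5,99.5,100]).round(1))
# edge fits: front edge (min a) per b bin, side edges
bins=np.arange(-80,81,10);fr=[(x+5,a[(b>=x)&(b<x+10)].min()) for x in bins if ((b>=x)&(b<x+10)).sum()>20]
k=np.array(fr);print("front",k.round(1).tolist(),np.degrees(np.polyfit(k[:,0],k[:,1],1)[0]).round(2),np.median(k[:,1]))
bins=np.arange(-100,70,10);
for nm,fn in(("right",np.min),("left",np.max)):
    k=np.array([(x+5,fn(b[(a>=x)&(a<x+10)])) for x in bins if ((a>=x)&(a<x+10)).sum()>20]);print(nm,k.round(1).tolist(),np.degrees(np.polyfit(k[:,0],k[:,1],1)[0]).round(2),np.median(k[:,1]))
# tall: nest walls 50-58, posts 70-80
for lo,hi in((.045,.06),(.066,.082)):
    m=(P[...,2]>lo)&(P[...,2]<hi)&(np.hypot(P[...,0]-.49,P[...,1]-.14)<.11)
    n,L=cv2.connectedComponents(m.astype(np.uint8))
    for i in range(1,n):
        w=P[L==i]
        if len(w)>15:
            A=(w[:,:2]-c)@ex*1000;B=(w[:,:2]-c)@ey*1000;print(lo,len(w),"x",A.min().round(1),A.max().round(1),"y",B.min().round(1),B.max().round(1),w[:,2].max().round(4))
E
```

```text
7680 ((491.8844299316406, 134.40765380859375), (200.16738891601562, 228.39002990722656), 83.46035766601562) 0.026908542391393148
plate x [-115.8 -113.5  106.8  114. ] y [-105.9 -104.8   90.8   93.7]
front [[-75.0, -114.6], [-65.0, -114.4], [-55.0, -114.1], [-45.0, -114.7], [-35.0, -113.4], [-25.0, -114.9], [-15.0, -114.5], [-5.0, -113.9], [5.0, -114.9], [15.0, -115.3], [25.0, -114.9], [35.0, -115.1], [45.0, -115.4], [55.0, -115.3], [65.0, -115.5], [75.0, -114.4], [85.0, -115.8]] -0.45 -114.85653184167245
right [[-95.0, -105.1], [-85.0, -105.0], [-75.0, -104.2], [-65.0, -104.6], [-55.0, -105.4], [-45.0, -105.1], [-35.0, -105.2], [-25.0, -105.5], [-15.0, -105.9], [-5.0, -105.6], [5.0, -105.3], [15.0, -105.4], [25.0, -105.3], [35.0, -105.3], [45.0, -104.2], [55.0, -105.1], [65.0, -103.6]] 0.1 -105.19883730924414
left [[-95.0, 93.6], [-85.0, 91.8], [-75.0, 92.7], [-65.0, 91.5], [-55.0, 90.9], [-45.0, 89.9], [-35.0, 92.0], [-25.0, 91.8], [-15.0, 92.1], [-5.0, 92.9], [5.0, 93.4], [15.0, 92.9], [25.0, 92.3], [35.0, 92.2], [45.0, 92.2], [55.0, 93.6], [65.0, 93.7]] 0.45 92.22372186219368
0.045 40 x 31.3 41.1 y 23.8 31.9 0.0557
0.045 52 x -53.5 -41.7 y 69.5 76.1 0.0597
0.045 155 x 32.1 51.3 y -42.8 22.0 0.0567
0.045 48 x -42.6 -33.0 y 22.3 32.5 0.0565
0.045 188 x -52.4 -32.1 y -44.1 20.8 0.0564
0.045 59 x -51.5 -39.9 y -91.1 -85.3 0.0599
0.066 71 x -55.2 -40.7 y 68.2 82.8 0.0778
0.066 99 x -53.0 -38.5 y -92.5 -76.7 0.0776
```

jog_arm(
  linear=[
    [8,23,-8],
    [16,47,-15],
    [23,70,-23],
    [31,93,-31],
    [39,117,-39],
    [47,140,-46],
    [55,163,-54],
    [63,187,-62],
    [70.5,210,-69.4],
    [63,230.5,-74],
    [55.5,251,-79],
    [48,271,-84],
    [40.5,292,-89],
    [33,312,-94],
    [25,333,-99],
    [18,353,-104],
    [10.5,373.8,-109.4],
    [10.5,373.8,-109.4],
    [10.5,373.8,-109.4],
    [10.5,373.8,-109.4],
  ],
  rot=[
    [0,0,-0.071],
    [0,0,-0.142],
    [0,0,-0.212],
    [0,0,-0.283],
    [0,0,-0.354],
    [0,0,-0.425],
    [0,0,-0.495],
    [0,0,-0.566],
    [0,0,-0.637],
    [0,0,-0.683],
    [0,0,-0.729],
    [0,0,-0.775],
    [0,0,-0.82],
    [0,0,-0.866],
    [0,0,-0.912],
    [0,0,-0.958],
    [0,0,-1.004],
    [0,0,-1.004],
    [0,0,-1.004],
    [0,0,-1.004],
  ],
)

```text
time_s: 19.1
ee_pos: [0.5105, 0.1331, 0.1409]
tool_rot: [0.885, -0.052, 0.461, 0.027]
force: [0.4, 0.5, -0.9]
grip_width: 0.588
```

```bash
python3 - <<'E'
from plan import *
s=bot.get_state();Ra=R.from_quat(s["tool_rot"]);p=s["ee_pos"];print(s["time_s"],s["joint_pos"].round(3),p.round(4),s["force"].round(1),s["grip_width"])
print(rel(Ra,tl(np.radians(-6.65),55)))
f=bot.grab_frame("wrist");cv2.imwrite("pics/w7.png",f["color"])
np.savez("w7.npz",**{k:f[k] for k in("color","range_z","K","k1","camera_from_world")})
g=bot.grab_frame("scene");cv2.imwrite("pics/s7.png",g["color"][60:310,100:400].repeat(2,0).repeat(2,1))
E
```

```text
19.1 [ 0.405  0.66   2.396  3.698  0.886 -1.627] [0.5105 0.1331 0.1409] [ 0.4  0.5 -0.9] 0.5880392567939824
[ 2.87984705e-04 -2.27239507e-05  1.48383661e-03]
```

View pics/w7.png

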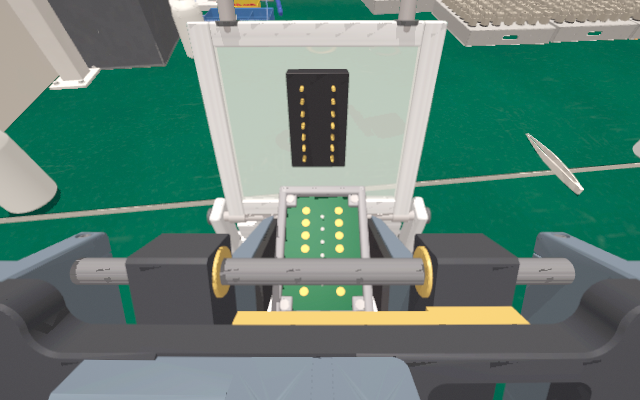

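View pics/s7.png

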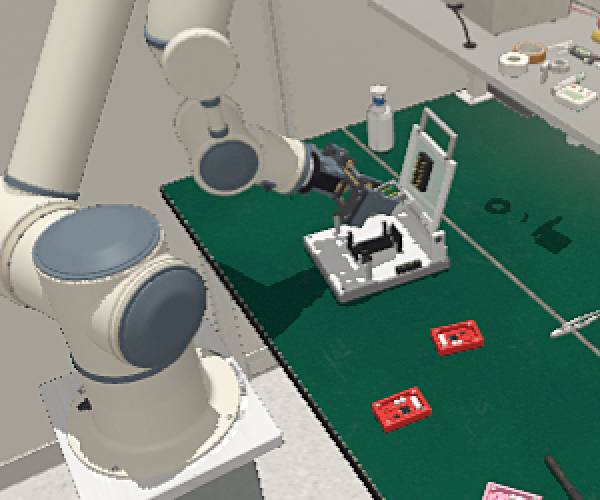

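```bash
python3 - <<'E'
from h import *
f=dict(np.load("w7.npz"));f["k1"]=float(f["k1"]);P=cloud(f)
yaw=np.radians(-6.65);ex=np.array([np.cos(yaw),np.sin(yaw)]);ey=np.array([-ex[1],ex[0]]);c=np.array([.4923,.1343])
a=(P[...,:2]-c)@ex*1000;b=(P[...,:2]-c)@ey*1000;Z=P[...,2]*1000
# lid points: in slices of height
for lo in range(90,260,10):
    m=(Z>lo)&(Z<lo+10)&(a>70)&(a<170)&(abs(b)<110)
    if m.sum()>20: print(lo,"y",np.percentile(b[m],[0,1,99,100]).round(1),"x",np.percentile(a[m],[1,50,99]).round(1), m.sum())
m=(Z>60)&(Z<95)&(a>70)&(a<112)&(abs(b)<110)
print("cheek",b[m].min(),b[m].max(),b[m&(b<0)&(Z>75)].max() if (m&(b<0)).any() else 0)
# lid edges: linear fit of b at side vs ?, yaw from left/right lid frame depth: a at left vs right for same Z
for lo in (120,150,180):
    m=(Z>lo)&(Z<lo+10)&(a>70)&(a<170)
    L=m&(b>66)&(b<85);Rr=m&(b<-66)&(b>-85);print(lo,np.median(a[L]),np.median(a[Rr]))
# probe block
v,u=np.where((f["color"].sum(-1)<150)[60:175,280:355]);v+=60;u+=280
bb=b[v,u];print("block y",np.nanpercentile(bb,[2,50,98]).round(1))
# carrier rim
m=(Z>90)&(Z<175)&(a>-40)&(a<65)&(abs(b)<33)
print("carrier y",np.percentile(b[m],[.5,99.5]),"x",np.percentile(a[m],[.5,99.5]),np.percentile(Z[m],[1,99]))
E
```

```text
90 y [-95.1 -90.8  96.1 100.1] x [ 78.9  88.5 101.9] 1397
100 y [-76.8 -75.6  80.9  82.1] x [89.2 93.  96.1] 1188
110 y [-76.7 -75.   80.6  82. ] x [92.4 96.8 99.1] 1621
120 y [-76.8 -74.9  80.2  82.2] x [ 95.3  99.4 101.8] 2205
130 y [-76.7 -75.3  80.6  82.2] x [ 98.1 102.  104.8] 1830
140 y [-76.6 -75.   80.6  82.3] x [ 89.9 104.5 107.5] 2396
150 y [-76.6 -74.7  80.2  82.6] x [ 89.1 107.1 110.4] 2778
160 y [-76.6 -74.8  80.6  82.4] x [ 91.9 110.  113.3] 3037
170 y [-76.8 -74.8  80.4  82.7] x [ 96.9 113.  116.4] 3249
180 y [-76.7 -74.8  80.8  82.6] x [ 99.8 115.8 119.1] 3550
190 y [-77.  -75.   80.5  82.8] x [100.1 118.7 122.3] 3936
200 y [-76.9 -74.9  80.6  83. ] x [106.4 122.2 125.2] 4928
210 y [-76.9 -75.1  80.9  82.7] x [121.4 124.1 126.2] 4276
220 y [-77.1 -75.   80.9  82.9] x [122.9 125.7 132. ] 4345
230 y [-57.  -56.4  62.3  63. ] x [125.9 128.9 133.5] 584
cheek -95.74565725371667 100.70160333797246 -38.64580591801164
120 97.06047406127816 97.36109746432605
150 105.76135748562392 106.11614825425661
180 114.48074708111854 114.84610732364348
block y [-16.2   1.   21.1]
carrier y [-32.01847957  31.9117096 ] x [-24.43235841  55.52296159] [135.88508972 173.52130694]
```

```bash
python3 - <<'E'
from h import *
f=dict(np.load("w7.npz"));f["k1"]=float(f["k1"]);P=cloud(f)
yaw=np.radians(-6.5);ex=np.array([np.cos(yaw),np.sin(yaw)]);ey=np.array([-ex[1],ex[0]]);c=np.array([.4923,.1343])
a=(P[...,:2]-c)@ex*1000;b=(P[...,:2]-c)@ey*1000;Z=P[...,2]*1000
for v in (192,196,200,205,210,215):
    r=[(u,b[v,u].round(1),a[v,u].round(1),Z[v,u].round(1)) for u in range(270,380) if a[v,u]<70]
    if r: print(v,r[0],r[-1])
print((np.array([.5105,.1331])-c)@ex*1000,(np.array([.5105,.1331])-c)@ey*1000)
E
```

```text
192 (279, np.float64(26.5), np.float64(51.7), np.float64(156.7)) (364, np.float64(-26.3), np.float64(50.7), np.float64(157.5))
196 (279, np.float64(26.3), np.float64(48.8), np.float64(156.3)) (364, np.float64(-26.3), np.float64(48.8), np.float64(155.9))
200 (278, np.float64(27.0), np.float64(47.2), np.float64(154.3)) (365, np.float64(-26.7), np.float64(46.3), np.float64(155.1))
205 (278, np.float64(26.5), np.float64(42.9), np.float64(154.7)) (365, np.float64(-26.3), np.float64(42.3), np.float64(155.1))
210 (278, np.float64(26.5), np.float64(40.4), np.float64(152.9)) (365, np.float64(-26.3), np.float64(40.0), np.float64(153.1))
215 (277, np.float64(26.9), np.float64(37.2), np.float64(152.1)) (366, np.float64(-26.7), np.float64(36.6), np.float64(152.6))
18.21885162983532 0.8680122637639838
```

```bash
python3 - <<'E'
from plan import *
s=bot.get_state();Ra=R.from_quat(s["tool_rot"]);p=s["ee_pos"]
yf=np.radians(-6.5);T=np.array([.4922,.1379,.0502])
run(Ra,s["joint_pos"],[(p,Ra),(T+[0,0,.055],tl(yf,40)),(T,tl(yf,40))])
E
```

```text
1.0 [ 0.34  0.55  2.29  3.87  0.44 -1.89] 0.0 w [0.28 0.16 0.36] 0.05
   rel [-18.3   4.9 -35.6] [0.031 0.26  0.005]
1.0 [ 0.34  0.72  2.32  3.66  0.61 -1.64] 0.0 w [0.28 0.16 0.31] 0.02
   rel [-18.3   4.9 -90.6] [0.031 0.26  0.005]
```

jog_arm(
  linear=[
    [-6,1.5,-10],
    [-12,3,-20],
    [-18.3,4.5,-35.5],
    [-18.3,4.5,-35.5],
    [-18.3,4.5,-55],
    [-18.3,4.5,-70],
    [-18.3,4.5,-76],
    [-18.3,4.5,-76],
    [-18.3,4.5,-76],
  ],
  rot=[
    [0.01,0.09,0.002],
    [0.02,0.18,0.004],
    [0.031,0.26,0.005],
    [0.031,0.26,0.005],
    [0.031,0.26,0.005],
    [0.031,0.26,0.005],
    [0.031,0.26,0.005],
    [0.031,0.26,0.005],
    [0.031,0.26,0.005],
  ],
)

```text
time_s: 20.32
ee_pos: [0.492, 0.1385, 0.0651]
tool_rot: [0.938, -0.053, 0.342, 0.019]
force: [0.1, -0.2, -1.0]
grip_width: 0.591
```

```bash
python3 - <<'E'
from plan import *
s=bot.get_state();Ra=R.from_quat(s["tool_rot"]);p=s["ee_pos"];print(s["time_s"],s["joint_pos"].round(3),p.round(4),s["force"].round(1),s["torque"].round(2),s["grip_width"])
print(rel(Ra,tl(np.radians(-6.5),40)).round(4))
g=bot.grab_frame("scene");cv2.imwrite("pics/s8.png",cv2.resize(g["color"][120:220,210:340],None,fx=5,fy=5,interpolation=cv2.INTER_CUBIC))
g=bot.grab_frame("wrist");cv2.imwrite("pics/w8.png",g["color"])
np.savez("w8.npz",**{k:g[k] for k in("color","range_z","K","k1","camera_from_world")})
E
```

```text
20.325 [ 0.346  0.676  2.315  3.697  0.567 -1.692] [0.492  0.1385 0.0651] [ 0.1 -0.2 -1. ] [ 0.11  0.54 -0.04] 0.5912159306771345
[-0.0008  0.0006 -0.0019]
```

View pics/s8.png

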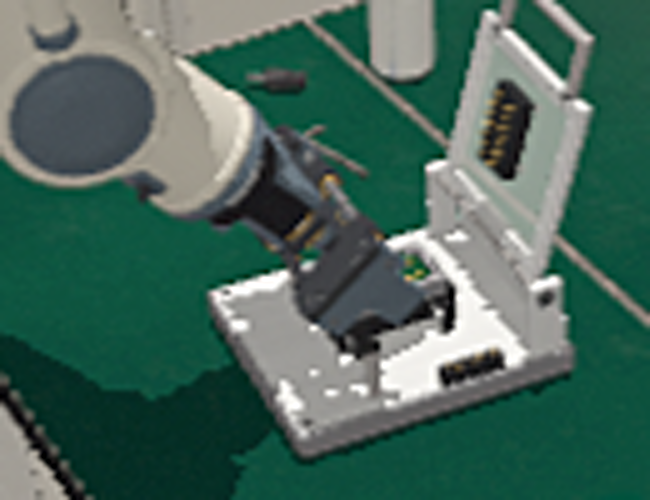

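View pics/w8.png

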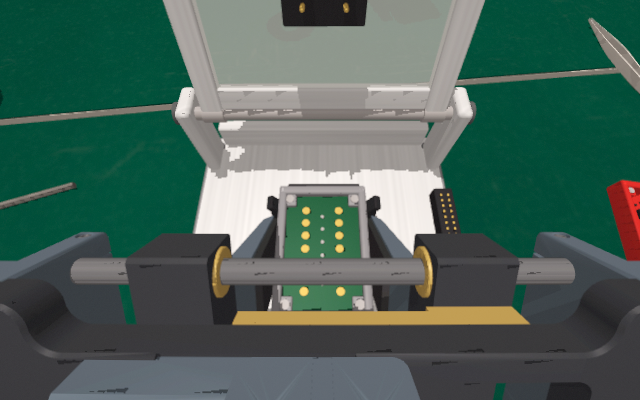

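```bash
python3 - <<'E'
from h import *
f=dict(np.load("w8.npz"));f["k1"]=float(f["k1"]);P=cloud(f)
yaw=np.radians(-6.5);ex=np.array([np.cos(yaw),np.sin(yaw)]);ey=np.array([-ex[1],ex[0]]);c=np.array([.4937,.1377])
a=(P[...,:2]-c)@ex*1000;b=(P[...,:2]-c)@ey*1000;Z=P[...,2]*1000
for v in (200,206,212):
    print(v,[(u,b[v,u].round(1),a[v,u].round(1),Z[v,u].round(1)) for u in list(range(266,286,2))+list(range(362,384,2))])
for u in (300,322,350): print(u,[(v,a[v,u].round(1),Z[v,u].round(1)) for v in range(176,196)])
cv2.imwrite("pics/w8c.png",cv2.resize(f["color"][165:245,250:400],None,fx=5,fy=5,interpolation=cv2.INTER_NEAREST))
E
```

```text
200 [(266, np.float64(43.9), np.float64(50.3), np.float64(26.9)), (268, np.float64(36.4), np.float64(36.8), np.float64(55.2)), (270, np.float64(34.9), np.float64(36.5), np.float64(55.9)), (272, np.float64(33.8), np.float64(36.9), np.float64(55.0)), (274, np.float64(32.6), np.float64(37.5), np.float64(53.8)), (276, np.float64(31.5), np.float64(38.3), np.float64(52.2)), (278, np.float64(27.0), np.float64(29.3), np.float64(71.0)), (280, np.float64(25.6), np.float64(29.0), np.float64(71.7)), (282, np.float64(24.1), np.float64(28.2), np.float64(73.3)), (284, np.float64(23.1), np.float64(28.9), np.float64(71.9)), (362, np.float64(-24.9), np.float64(29.3), np.float64(71.3)), (364, np.float64(-26.1), np.float64(29.1), np.float64(71.6)), (366, np.float64(-34.8), np.float64(50.3), np.float64(26.9)), (368, np.float64(-32.3), np.float64(39.1), np.float64(50.6)), (370, np.float64(-33.5), np.float64(38.6), np.float64(51.5)), (372, np.float64(-34.3), np.float64(37.2), np.float64(54.6)), (374, np.float64(-35.3), np.float64(36.2), np.float64(56.6)), (376, np.float64(-36.5), np.float64(36.0), np.float
[... 4681 characters left out ...]
at64(27.8)), (180, np.float64(68.8), np.float64(26.2)), (181, np.float64(67.6), np.float64(26.6)), (182, np.float64(66.4), np.float64(27.0)), (183, np.float64(65.2), np.float64(27.5)), (184, np.float64(49.8), np.float64(54.2)), (185, np.float64(48.5), np.float64(55.2)), (186, np.float64(38.4), np.float64(72.5)), (187, np.float64(37.8), np.float64(72.2)), (188, np.float64(37.4), np.float64(71.7)), (189, np.float64(36.4), np.float64(72.2)), (190, np.float64(35.8), np.float64(72.1)), (191, np.float64(34.3), np.float64(73.5)), (192, np.float64(34.4), np.float64(72.0)), (193, np.float64(33.6), np.float64(72.3)), (194, np.float64(33.2), np.float64(71.7)), (195, np.float64(33.4), np.float64(70.0))]
```

View pics/w8c.png

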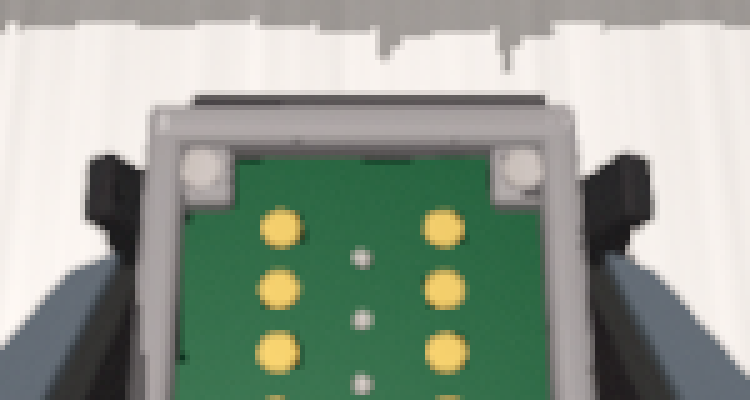

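jog_arm(
  linear=[
    [0,-0.3,-4],
    [0,-0.3,-8],
    [0,-0.3,-11],
    [0,-0.3,-13],
    [0,-0.3,-13],
  ],
  rot=[
    [0,0,0],
    [0,0,0],
    [0,0,0],
    [0,0,0],
    [0,0,0],
  ],
)

```text
time_s: 21.05
ee_pos: [0.4919, 0.1382, 0.0514]
tool_rot: [0.938, -0.052, 0.341, 0.019]
force: [0.2, -0.1, -0.7]
grip_width: 0.591
```

```bash
python3 - <<'E'
from h import *
s=bot.get_state();print(s["time_s"],s["ee_pos"].round(4),s["force"].round(1),s["torque"].round(2),s["grip_width"])
E
```

```text
21.05 [0.4919 0.1382 0.0514] [ 0.2 -0.1 -0.7] [ 0.06  0.44 -0.01] 0.5907329995356276
```

jog_arm(
  linear=[
    [0,0,-0.7],
    [0,0,-1.4],
    [0,0,-1.4],
  ],
  rot=[
    [0,0,0],
    [0,0,0],
    [0,0,0],
  ],
)

```text
time_s: 21.42
ee_pos: [0.492, 0.1383, 0.0502]
tool_rot: [0.938, -0.052, 0.341, 0.019]
force: [-0.2, -0.4, -0.3]
grip_width: 0.591
```

```bash
python3 - <<'E'
from h import *
s=bot.get_state();print(s["time_s"],s["ee_pos"].round(4),s["force"].round(1),s["torque"].round(2),s["grip_width"])
E
```

```text
21.425 [0.492  0.1383 0.0502] [-0.2 -0.4 -0.3] [0.05 0.53 0.04] 0.5909826495722316
```

jog_arm(
  linear=[
    [0,0,-0.7],
    [0,0,-0.7],
  ],
  rot=[
    [0,0,0],
    [0,0,0],
  ],
)

```text
time_s: 21.68
ee_pos: [0.4919, 0.1383, 0.0495]
tool_rot: [0.938, -0.052, 0.341, 0.019]
force: [0.8, -0.9, -0.9]
grip_width: 0.589
```

```bash
python3 - <<'E'
from h import *
s=bot.get_state();print(s["time_s"],s["ee_pos"].round(4),s["force"].round(1),s["torque"].round(2),s["grip_width"])
E
```

```text
21.675 [0.4919 0.1383 0.0495] [ 0.8 -0.9 -0.9] [0.14 0.48 0.05] 0.5888401697482966
```

jog_arm(
  linear=[
    [0,0,-0.7],
    [0,0,-0.7],
  ],
  rot=[
    [0,0,0],
    [0,0,0],
  ],
)

```text
time_s: 21.92
ee_pos: [0.4919, 0.1383, 0.0493]
tool_rot: [0.938, -0.052, 0.342, 0.019]
force: [-4.5, 0.5, 9.3]
grip_width: 0.592
```

```bash
python3 - <<'E'
from h import *
s=bot.get_state();print(s["time_s"],s["ee_pos"].round(4),s["force"].round(1),s["torque"].round(2),s["grip_width"])
f=bot.grab_frame("wrist");cv2.imwrite("pics/w9.png",f["color"][150:300,200:440].repeat(3,0).repeat(3,1))
P=cloud(f);Z=P[...,2]*1000
for u in (290,300,322,350): print(u,Z[186:194,u].round(1),Z[181:184,u].round(1))
E
```

```text
21.925 [0.4919 0.1383 0.0493] [-4.5  0.5  9.3] [ 0.13 -0.19  0.03] 0.5919272104031589
290 [57.3 56.4 57.2 55.8 55.8 57.3 56.5 56.7] [52.7 51.8 52.2]
300 [56.5 56.8 56.2 56.7 56.3 57.  57.  55.6] [53.  52.6 51.9]
322 [56.4 56.7 56.5 56.8 55.7 55.2 55.3 56.3] [52.4 52.3 51. ]
350 [56.4 56.4 55.2 55.7 57.5 56.1 56.9 56.7] [52.9 52.2 51.7]
```

View pics/w9.png

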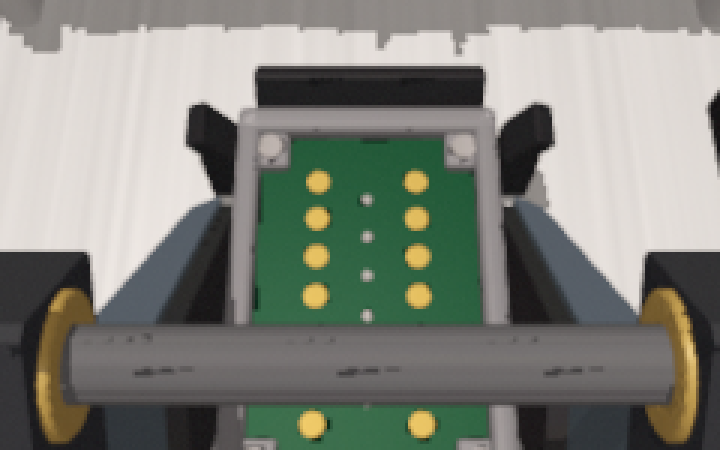

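jog_arm(
  linear=[
    [0,0,0.7],
    [0,0,0.7],
    [0,0,0.7],
    [0,0,0.7],
  ],
  rot=[
    [0,0,0],
    [0,0,0],
    [0,0,0],
    [0,0,0],
  ],
  grip=0,
)

```text
time_s: 22.48
ee_pos: [0.492, 0.1383, 0.0494]
tool_rot: [0.938, -0.052, 0.341, 0.019]
force: [-0.1, 0.9, -0.1]
grip_width: 0.985
```

jog_arm(
  linear=[
    [-6,1,8],
    [-16,2,20],
    [-26,3,36],
    [-38,4,56],
    [-48,5,80],
    [-48,5,80],
  ],
  rot=[
    [0,0,0],
    [0,0,0],
    [0,0,0],
    [0,0,0],
    [0,0,0],
    [0,0,0],
  ],
)

```text
time_s: 23.22
ee_pos: [0.4431, 0.1437, 0.1316]
tool_rot: [0.938, -0.052, 0.343, 0.018]
force: [0.2, -0.2, -0.2]
grip_width: 1.005
```

```bash
python3 - <<'E'
from plan import *
s=bot.get_state();print(s["time_s"],s["joint_pos"].round(3),s["ee_pos"].round(4),s["force"].round(1),s["grip_width"])
f=bot.grab_frame("wrist");cv2.imwrite("pics/w10.png",f["color"])
np.savez("w10.npz",**{k:f[k] for k in("color","range_z","K","k1","camera_from_world")})
yaw=np.radians(-6.5);ex=np.array([np.cos(yaw),np.sin(yaw)]);ey=np.array([-ex[1],ex[0]]);c=np.array([.4937,.1377])
P=cloud(f);a=(P[...,:2]-c)@ex*1000;b=(P[...,:2]-c)@ey*1000;Z=P[...,2]*1000
m=(abs(a)<45)&(abs(b)<30)&(Z>35)&(Z<65)
for lo in range(-40,41,10):
    k=m&(a>lo-1.5)&(a<lo+1.5)
    if k.sum()>5: print(lo,"rims",np.median(Z[k&(b>24)&(b<26)]).round(1),np.median(Z[k&(b<-24)&(b>-26)]).round(1))
k=(abs(b)>60)&(abs(b)<75)&(abs(a)<40)&(Z<40)&(Z>15);print("plate",np.median(Z[k]))
E
```

```text
23.225 [ 0.423  0.456  2.358  4.002  0.444 -1.954] [0.4431 0.1437 0.1316] [ 0.2 -0.2 -0.2] 1.0046494200236187
-30 rims 56.4 56.3
-20 rims 56.3 56.2
-10 rims 56.5 55.9
0 rims 55.7 56.4
10 rims 55.9 56.1
20 rims 56.3 56.4
30 rims 57.0 56.5
40 rims nan nan
plate 27.326334470691883
  return _methods._mean(a, axis=axis, dtype=dtype,
  ret = ret.dtype.type(ret / rcount)
```

View pics/w10.png

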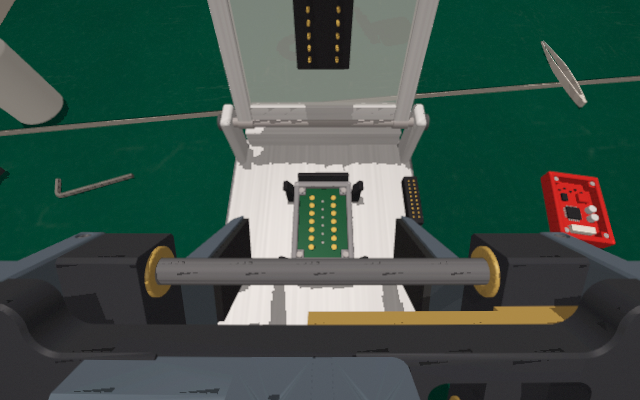

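```bash
python3 - <<'E'
from plan import *
s=bot.get_state();Ra=R.from_quat(s["tool_rot"]);p=s["ee_pos"]
yf=np.radians(-6.5);ex=np.array([np.cos(yf),np.sin(yf),0]);c=np.array([.4935,.138,0])
def bar(a): return c+ex*(.09-.192*np.cos(a))+z*(.082+.192*np.sin(a))
B=bar(1.85);print("bar",B,bar(.785))
N=np.array([.493,.139,.05])
V=tl(yf+np.pi/2,0)
j=run(Ra,s["joint_pos"],[(p,Ra),(N+[.0,-.02,.11],tl(yf+.05,55)),(np.array([.56,-.04,.20]),tl(.25,55)),(np.array([.55,-.05,.33]),tl(.9,45)),(B+[-.02,0,.12],V),(B+[0,0,.08],V),(B-[0,0,.005],V)])
print("arc")
aa=np.linspace(1.85,.785,8)
j=run(V,j,[(bar(a)-[0,0,.005],V) for a in aa])
print("arc tilted by 15 out"); 
# shelf
f=dict(np.load("top.npz"));f["k1"]=float(f["k1"]);P=cloud(f)
m=(P[...,2]>.1)&(P[...,0]>.6)&(P[...,1]>-.2)&(P[...,1]<.4)&(P[...,0]<1.2)
q=P[m]
for lo in np.arange(.7,1.2,.05):
    k=(q[:,0]>lo)&(q[:,0]<lo+.05); 
    if k.sum()>20: print(lo.round(2),k.sum(),np.percentile(q[k,2],[5,50,95]).round(3))
E
```

```text
bar [0.63549466 0.12182175 0.26656484] [0.44797598 0.14318681 0.21771043]
1.0 [ 0.33  0.61  2.47  3.55  0.9  -1.6 ] 0.0 w [0.22 0.14 0.35] 0.07
   rel [ 49.3 -24.7  29.2] [-0.025 -0.259  0.047]
1.0 [-0.55  0.45  2.28  2.04  0.72 -1.12] 0.0 w [ 0.29 -0.11  0.39] 0.19
   rel [ 116.3 -183.7   69.2] [ 0.016 -0.261  0.358]
1.0 [-0.66  0.27  1.72  0.83  1.28 -0.3 ] 0.0 w [ 0.4  -0.24  0.57] 0.1
   rel [ 106.3 -193.7  199.2] [ 0.032 -0.083  1.01 ]
1.0 [0.1  0.4  1.08 0.   1.66 0.21] 0.0 w [0.62 0.12 0.73] 0.09
   rel [171.8 -21.9 255.8] [-0.485  0.604  1.499]
1.0 [0.1  0.45 1.1  0.   1.59 0.21] 0.0 w [0.64 0.12 0.69] 0.01
   rel [191.8 -21.9 215.8] [-0.485  0.604  1.499]
1.0 [ 0.1   0.5   1.24 -0.    1.4   0.21] 0.0 w [0.64 0.12 0.6 ] 0.02
   rel [191.8 -21.9 130.8] [-0.485  0.604  1.499]
arc
1.0 [ 0.11  0.45  1.3  -0.    1.38  0.22] 0.0 w [0.61 0.13 0.61] 0.01
   rel [-28.4   3.2   5.9] [0. 0. 0.]
1.0 [ 0.12  0.41  1.37 -0.    1.36  0.23] 0.0 w [0.58 0.13 0.61] 0.01
   rel [-57.4   6.5   7.4] [0. 0. 0.]
1.0 [ 0.13  0.37  1.44 -0.    1.33  0.24] 0.0 w [0.55 0.13 0.6 ] 0.01
   rel [-86.2   9.8   4.4] [0. 0. 0.]
1.0 [ 0.14  0.34  1.52 -0.    1.28  0.26] 0.0 w [0.52 0.13 0.6 ] 0.01
   rel [-114.3   13.    -2.9] [0. 0. 0.]
1.0 [ 0.16  0.32  1.59 -0.    1.24  0.27] 0.0 w [0.49 0.14 0.59] 0.01
   rel [-140.9   16.1  -14.4] [0. 0. 0.]
1.0 [ 0.17  0.3   1.66 -0.    1.18  0.28] 0.0 w [0.47 0.14 0.57] 0.01
   rel [-165.5   18.9  -29.8] [0. 0. 0.]
1.0 [ 0.18  0.3   1.73 -0.    1.11  0.3 ] 0.0 w [0.45 0.14 0.55] 0.01
   rel [-187.5   21.4  -48.9] [0. 0. 0.]
arc tilted by 15 out
0.75 1277 [0.28  0.294 0.3  ]
0.8 3445 [0.292 0.297 0.323]
0.85 3659 [0.292 0.298 0.389]
0.9 3254 [0.292 0.297 0.398]
0.95 3309 [0.292 0.298 0.398]
1.0 2974 [0.292 0.297 0.397]
1.05 2452 [0.291 0.296 0.32 ]
1.1 287 [0.291 0.295 0.299]
```

jog_arm(
  linear=[
    [16,-8,10],
    [33,-16,20],
    [49,-25,29],
    [59,-48,35],
    [68,-70,40],
    [78,-93,46],
    [87,-116,52],
    [97,-139,58],
    [106,-161,63],
    [116,-184,69],
    [115,-186,88],
    [113,-187,106],
    [112,-188,125],
    [111,-190,143],
    [109,-191,162],
    [108,-193,180],
    [106,-194,199],
    [106,-194,199],
    [106,-194,199],
  ],
  rot=[
    [-0.008,-0.086,0.016],
    [-0.017,-0.173,0.031],
    [-0.025,-0.259,0.047],
    [-0.019,-0.259,0.091],
    [-0.013,-0.26,0.136],
    [-0.008,-0.26,0.18],
    [-0.002,-0.26,0.225],
    [0.004,-0.261,0.269],
    [0.01,-0.261,0.314],
    [0.016,-0.261,0.358],
    [0.018,-0.236,0.451],
    [0.021,-0.21,0.544],
    [0.023,-0.185,0.637],
    [0.025,-0.159,0.731],
    [0.027,-0.134,0.824],
    [0.03,-0.108,0.917],
    [0.032,-0.083,1.01],
    [0.032,-0.083,1.01],
    [0.032,-0.083,1.01],
  ],
)

```text
time_s: 25.65
ee_pos: [0.5492, -0.0503, 0.327]
tool_rot: [0.833, 0.401, 0.343, -0.166]
force: [-0.0, -0.4, -0.7]
grip_width: 1.001
```

```bash
python3 - <<'E'
from plan import *
s=bot.get_state();Ra=R.from_quat(s["tool_rot"]);p=s["ee_pos"];print(s["time_s"],s["joint_pos"].round(3),p.round(4),s["force"].round(1))
yf=np.radians(-6.5);V=tl(yf+np.pi/2,0);B=np.array([.6355,.1218,.2666])
run(Ra,s["joint_pos"],[(p,Ra),(B+[-.02,0,.12],V),(B+[0,0,.08],V)])
E
```

```text
25.65 [-0.663  0.27   1.722  0.83   1.271 -0.298] [ 0.5492 -0.0503  0.327 ] [-0.  -0.4 -0.7]
1.0 [0.1  0.4  1.08 0.   1.66 0.21] 0.0 w [0.62 0.12 0.73] 0.1
   rel [ 66.3 172.1  59.6] [-0.733  0.302  0.531]
1.0 [0.1  0.45 1.1  0.   1.59 0.21] 0.0 w [0.64 0.12 0.69] 0.01
   rel [ 86.3 172.1  19.6] [-0.733  0.302  0.531]
```

jog_arm(
  linear=[
    [7,19,20],
    [15,38,40],
    [22,57,60],
    [29,76,60],
    [37,96,60],
    [44,115,60],
    [52,134,60],
    [59,153,60],
    [66,172,60],
    [76,172,40],
    [86.3,172.1,19.6],
    [86.3,172.1,19.6],
    [86.3,172.1,19.6],
  ],
  rot=[
    [-0.081,0.034,0.059],
    [-0.163,0.067,0.118],
    [-0.244,0.101,0.177],
    [-0.326,0.134,0.236],
    [-0.407,0.168,0.295],
    [-0.489,0.201,0.354],
    [-0.57,0.235,0.413],
    [-0.652,0.268,0.472],
    [-0.733,0.302,0.531],
    [-0.733,0.302,0.531],
    [-0.733,0.302,0.531],
    [-0.733,0.302,0.531],
    [-0.733,0.302,0.531],
  ],
)

```text
time_s: 27.28
ee_pos: [0.6361, 0.1205, 0.3482]
tool_rot: [0.745, 0.667, 0.001, 0.0]
force: [1.2, 0.1, -0.2]
grip_width: 1.002
```

```bash
python3 - <<'E'
from plan import *
s=bot.get_state();Ra=R.from_quat(s["tool_rot"]);p=s["ee_pos"];print(s["time_s"],s["joint_pos"].round(3),p.round(4),s["force"].round(1))
yf=np.radians(-6.5);V=tl(yf+np.pi/2,0);print(rel(Ra,V).round(4))
f=bot.grab_frame("wrist");cv2.imwrite("pics/w11.png",f["color"])
for n in("handle",):print(n,[(np.round(r["xyz"],4),round(r["p"],2)) for r in bot.tip_of(f,n)][:2])
P=cloud(f);m=(P[...,2]>.255)&(P[...,2]<.285)&(P[...,0]>.59)&(P[...,0]<.69)&(abs(P[...,1]-.122)<.045)
q=P[m];print(len(q), q.mean(0).round(4),q.min(0).round(4),q.max(0).round(4))
if len(q)>20:
  pf=np.polyfit(q[:,1],q[:,0],1);print("bar x at .122",np.polyval(pf,.122),pf)
E
```

```text
27.275 [0.095 0.445 1.101 0.    1.594 0.207] [0.6361 0.1205 0.3482] [ 1.2  0.1 -0.2]
[-0.0004  0.0015 -0.0017]
handle [(array([0.6342, 0.123 , 0.2631]), 0.95)]
1153 [0.6343 0.1248 0.2713] [0.6243 0.0773 0.2664] [0.644  0.167  0.2743]
bar x at .122 0.6340154717387446 [0.11795284 0.61962522]
```

View pics/w11.png

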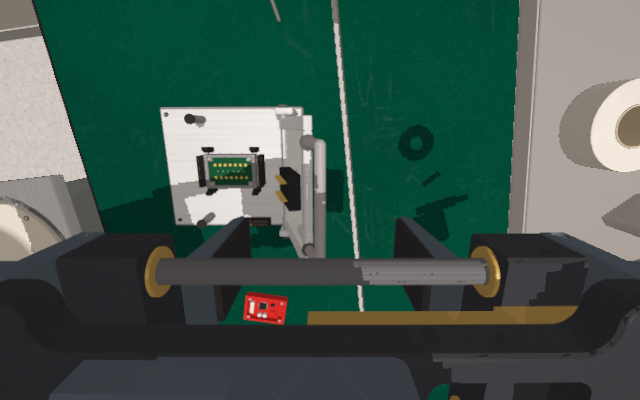

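jog_arm(
  linear=[
    [-1,1,-30],
    [-1,1,-60],
    [-1,1,-80],
    [-1,1,-86.5],
    [-1,1,-86.5],
  ],
  rot=[
    [0,0,0],
    [0,0,0],
    [0,0,0],
    [0,0,0],
    [0,0,0],
  ],
)

```text
time_s: 28.0
ee_pos: [0.6354, 0.1223, 0.2623]
tool_rot: [0.745, 0.667, 0.001, 0.001]
force: [-0.4, -0.1, 0.3]
grip_width: 0.996
```

jog_arm(
  linear=[
    [0,0,0],
    [0,0,0],
    [0,0,0],
    [0,0,0],
    [0,0,0],
    [0,0,0],
    [0,0,0],
    [0,0,0],
    [0,0,0],
    [0,0,0],
    [0,0,0],
  ],
  rot=[
    [0,0,0],
    [0,0,0],
    [0,0,0],
    [0,0,0],
    [0,0,0],
    [0,0,0],
    [0,0,0],
    [0,0,0],
    [0,0,0],
    [0,0,0],
    [0,0,0],
  ],
  grip=1,
  force=20,
)

```text
time_s: 29.38
ee_pos: [0.6345, 0.1225, 0.2615]
tool_rot: [0.745, 0.667, 0.0, -0.0]
force: [-4.8, 0.4, 2.7]
grip_width: 0.106
```

```bash
python3 - <<'E'
from plan import *
s=bot.get_state();print(s["time_s"],s["joint_pos"].round(3),s["ee_pos"].round(4),s["force"].round(1),s["torque"].round(2),s["grip_width"])
g=bot.grab_frame("scene");cv2.imwrite("pics/s12.png",cv2.resize(g["color"][80:220,210:380],None,fx=4,fy=4,interpolation=cv2.INTER_CUBIC))
E
```

```text
29.375 [0.098 0.497 1.244 0.    1.401 0.208] [0.6345 0.1225 0.2615] [-4.8  0.4  2.7] [ 0.07  0.79 -0.03] 0.1064917623349092
```

View pics/s12.png

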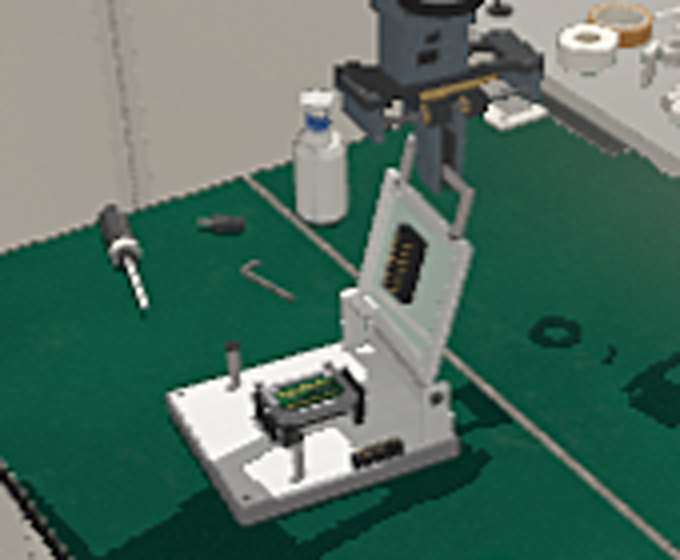

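```bash
python3 - <<'E'
import numpy as np
yf=np.radians(-6.5)
k=np.linspace(0,1,19)[1:];e=k*k*(3-2*k)*.5+k*.5
a=1.85-(1.85-.785)*e
d=-192*np.cos(a)+192*np.cos(1.85);h=192*(np.sin(a)-np.sin(1.85))
print([[round(x*np.cos(yf),1),round(x*np.sin(yf),1),round(y,1)] for x,y in zip(d,h)])
E
```

```text
[[np.float64(-6.3), np.float64(0.7), np.float64(1.7)], [np.float64(-14.3), np.float64(1.6), np.float64(3.5)], [np.float64(-23.9), np.float64(2.7), np.float64(5.3)], [np.float64(-34.7), np.float64(4.0), np.float64(6.6)], [np.float64(-46.7), np.float64(5.3), np.float64(7.3)], [np.float64(-59.5), np.float64(6.8), np.float64(7.3)], [np.float64(-72.9), np.float64(8.3), np.float64(6.3)], [np.float64(-86.6), np.float64(9.9), np.float64(4.3)], [np.float64(-100.4), np.float64(11.4), np.float64(1.3)], [np.float64(-113.9), np.float64(13.0), np.float64(-2.7)], [np.float64(-126.8), np.float64(14.4), np.float64(-7.7)], [np.float64(-139.0), np.float64(15.8), np.float64(-13.4)], [np.float64(-150.2), np.float64(17.1), np.float64(-19.6)], [np.float64(-160.3), np.float64(18.3), np.float64(-26.1)], [np.float64(-169.2), np.float64(19.3), np.float64(-32.6)], [np.float64(-176.7), np.float64(20.1), np.float64(-38.8)], [np.float64(-182.8), np.float64(20.8), np.float64(-44.3)], [np.float64(-187.5), np.float64(21.4), np.float64(-48.9)]]
```

Do half first, then check.

jog_arm(
  linear=[
    [-6.3,0.7,1.7],
    [-14.3,1.6,3.5],
    [-23.9,2.7,5.3],
    [-34.7,4,6.6],
    [-46.7,5.3,7.3],
    [-59.5,6.8,7.3],
    [-72.9,8.3,6.3],
    [-72.9,8.3,6.3],
  ],
  rot=[
    [0,0,0],
    [0,0,0],
    [0,0,0],
    [0,0,0],
    [0,0,0],
    [0,0,0],
    [0,0,0],
    [0,0,0],
  ],
)

```text
time_s: 30.42
ee_pos: [0.5612, 0.1309, 0.268]
tool_rot: [0.745, 0.667, 0.0, 0.0]
force: [0.7, -0.2, 0.5]
grip_width: 0.103
```

```bash
python3 - <<'E'
from plan import *
s=bot.get_state();print(s["time_s"],s["ee_pos"].round(4),s["force"].round(1),s["torque"].round(2),s["grip_width"])
E
```

```text
30.425 [0.5612 0.1309 0.268 ] [ 0.7 -0.2  0.5] [-0.14 -0.18 -0.02] 0.10304432169686852
```

jog_arm(
  linear=[
    [-13.7,1.6,-2],
    [-27.5,3.1,-5],
    [-41,4.7,-9],
    [-53.9,6.1,-14],
    [-66.1,7.5,-19.7],
    [-77.3,8.8,-25.9],
    [-87.4,10,-32.4],
    [-96.3,11,-38.9],
    [-103.8,11.8,-45.1],
    [-109.9,12.5,-50.6],
    [-114.6,13.1,-55.2],
    [-114.6,13.1,-55.2],
    [-114.6,13.1,-55.2],
  ],
  rot=[
    [0,0,0],
    [0,0,0],
    [0,0,0],
    [0,0,0],
    [0,0,0],
    [0,0,0],
    [0,0,0],
    [0,0,0],
    [0,0,0],
    [0,0,0],
    [0,0,0],
    [0,0,0],
    [0,0,0],
  ],
)

```text
time_s: 32.05
ee_pos: [0.4478, 0.1437, 0.2128]
tool_rot: [0.745, 0.667, 0.001, 0.0]
force: [-1.4, 0.6, -0.1]
grip_width: 0.104
```

```bash
python3 - <<'E'
from plan import *
s=bot.get_state();print(s["time_s"],s["ee_pos"].round(4),s["force"].round(1),s["torque"].round(2),s["grip_width"])
f=bot.grab_frame("wrist");cv2.imwrite("pics/w13.png",f["color"])
g=bot.grab_frame("scene");cv2.imwrite("pics/s13.png",cv2.resize(g["color"][80:220,210:380],None,fx=4,fy=4,interpolation=cv2.INTER_CUBIC))
yaw=np.radians(-6.5);ex=np.array([np.cos(yaw),np.sin(yaw)]);ey=np.array([-ex[1],ex[0]]);c=np.array([.4935,.138])
print("tcp fx",(s["ee_pos"][:2]-c)@ex*1000)
for nm,F in(("w",f),("s",g)):
    P=cloud(F);a=(P[...,:2]-c)@ex*1000;b=(P[...,:2]-c)@ey*1000;Z=P[...,2]*1000
    m=(abs(b)>66)&(abs(b)<80)&(a>-35)&(a<85)&(Z>90)&(Z<230)
    if m.sum()>50:
        k=np.polyfit(a[m],Z[m],1);r=Z[m]-np.polyval(k,a[m]);w=abs(r)<6
        k=np.polyfit(a[m][w],Z[m][w],1);print(nm,m.sum(),w.sum(),"angle",np.degrees(np.arctan(-k[0])),"at hinge x90 z",np.polyval(k,90))
    print(nm,[np.round(r["xyz"],4) for r in bot.tip_of(F,"handle")][:2])
E
```

```text
32.05 [0.4478 0.1437 0.2128] [-1.4  0.6 -0.1] [ 0.03  0.17 -0.03] 0.10429500406147584
tcp fx -46.015667953549894
w 1742 1668 angle 44.79431282554129 at hinge x90 z 88.62775979259467
w [array([0.4468, 0.1421, 0.2178])]
s 84 73 angle 44.749539582502614 at hinge x90 z 82.72168074411982
s [array([0.4451, 0.1441, 0.2211]), array([0.4928, 0.137 , 0.0508])]
```

View pics/w13.png

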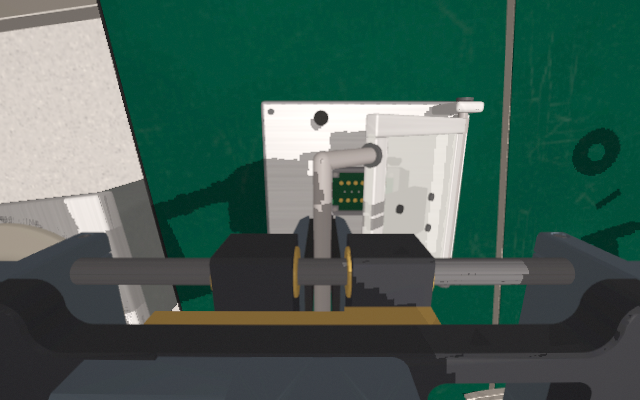

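View pics/s13.png

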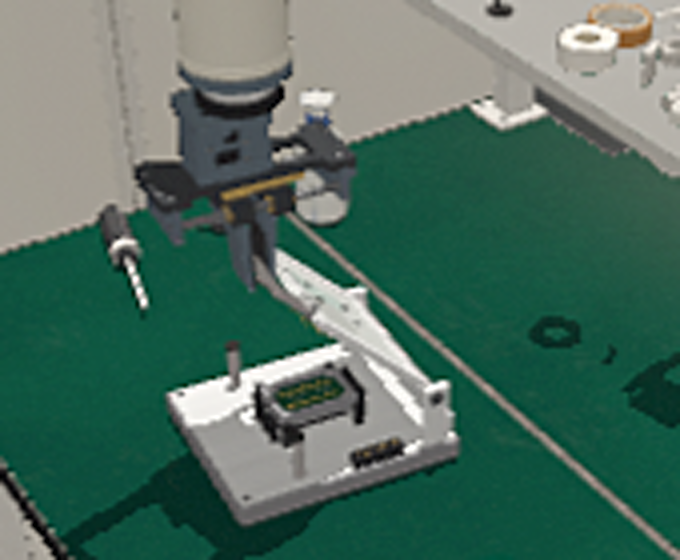

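jog_arm(
  linear=[
    [0,0,0],
    [0,0,0],
    [0,0,0],
    [0,0,0],
    [0,0,0],
    [0,0,0],
  ],
  rot=[
    [0,0,0],
    [0,0,0],
    [0,0,0],
    [0,0,0],
    [0,0,0],
    [0,0,0],
  ],
)

```text
time_s: 33.0
ee_pos: [0.4478, 0.1437, 0.2127]
tool_rot: [0.745, 0.667, 0.001, 0.001]
force: [-0.9, 0.1, -0.1]
grip_width: 0.1
```

```bash
python3 - <<'E'
from plan import *
s=bot.get_state();print(s["time_s"],s["ee_pos"].round(4),s["force"].round(1),abs(s["dq"]).max(),s["grip_width"])
f=bot.grab_frame("wrist")
yaw=np.radians(-6.5);ex=np.array([np.cos(yaw),np.sin(yaw)]);ey=np.array([-ex[1],ex[0]]);c=np.array([.4935,.138])
P=cloud(f);a=(P[...,:2]-c)@ex*1000;b=(P[...,:2]-c)@ey*1000;Z=P[...,2]*1000
m=(abs(b)>66)&(abs(b)<80)&(a>-35)&(a<85)&(Z>90)&(Z<230)
k=np.polyfit(a[m],Z[m],1);w=abs(Z[m]-np.polyval(k,a[m]))<6;k=np.polyfit(a[m][w],Z[m][w],1);print(np.degrees(np.arctan(-k[0])))
bot.finish_job()
E
```

```text
33.0 [0.4478 0.1437 0.2127] [-0.9  0.1 -0.1] 0.002092417231777558 0.10007631106392276
44.76090246564959
the job is handed in; nothing more can be done
```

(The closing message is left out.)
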